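# Spoon two ball cheeses from the draining gutter into the ripening tray

## Robot

A 6-joint arm with a two-finger parallel gripper is mounted at the origin on the work surface. World frame = base frame: x ahead of the robot, y to its left, z up, the work surface at z = 0. Lengths are in m, angles in rad, forces in N, time in s.
With the tool pointing down it reaches from about 0.35 to 0.775 m from the base axis. Payload 5.5 kg.
Tool frame: the origin (TCP) lies at the very end of the fingers, on their centre line; the grasp point (between the pads) lies 19 mm behind it (grip_point_offset is the distance from the TCP to the grasp point, in m); z points along the fingers, y is the direction in which the jaws open and shut (so a half turn about z gives the same grasp; the last joint's range is limited). The gripper opens to 85 mm and grips with 20 to 120 N. Pads are 22 mm wide; open, the fingers measure 114 mm over their backs; the gripper's body (76 mm by 85 mm) begins 54 mm behind the grasp point. The pads swing forward as they close: fully open they stand 13 mm farther back than shut.
Start: joints at [1.066, 0.313, 0.046, 1.304, 0, 1.431], TCP at [0.205, 0.537, 0.231] pointing down, gripper open.
Joint ranges: [-2.76, 2.76], [-0.86, 1.69], [-1.03, 1.26], [-2.2, 2.34], [-1.47, 1.5], [-3.14, 3.14]. Speed limits (rad/s): [2.57, 2.57, 3.14, 3.14, 3.14, 3.14].

## Interface

Orientations are given as a unit quaternion [w, x, y, z].
In Python, from workcell import * gives the robot as it stands.
- The arm moves only by the shell command python3 -m crank 'ROWS' [OPENING] [FORCE]. ROWS is a JSON object of lists of equal length, an entry for each row: "travel": the shift along the tool's x, y, z in units of 40 mm (1.0 is 40 mm), a list of three; "turn": the turn about the tool's z in rad. In form: {"travel": [[x, y, z], ...], "turn": [turn, ...]}. A call has 1 to 5 rows; each row is the pose to reach, as a shift and turn from the pose commanded when the call began, along the tool's axes at that moment; what a row does not reach only later rows make up. A row lasts 1/12 s, in which the tool goes at most 41.7 mm and 7.16 degrees, less where a joint would pass 70% of its speed; a pose out of reach is approached as far as the arm can. A call with a gripper value outside its range is refused whole. OPENING is the finger opening in mm, from 0 to 85.4, set as the call begins (- or left out, the last holds). The fingers move at their own pace and stop on an object; FORCE is the grip in N (left out, the last holds). Time passes only in rows, so rows that repeat a pose let the fingers close. It gives the time, the measured TCP pose, the force and the opening at its end, in the units of the state.
- get_state(): the state, without advancing time (a new reading comes with each control period).
- read_camera(name): name is "side" or "top"; returns a dict with "image" (420x560x3 uint8, red, green, blue), "K" (3x3 intrinsics, pixels), "R" (3x3) and "t" (3): a world point X has camera coordinates R X + t. Camera axes: x right, y down, z forward; pixel columns grow to the right and rows downward; lengths in m; the calibration is good to about 2 mm. A picture is of the moment at which its call begins. There is no depth.
- hand_in(): hands the job in, once; it reports no verdict.
The state is a dict: "clock": time; "joint_pos": joint angles; "qvel": joint speeds; "tau": joint torques, N m; "tcp_pos": TCP position; "orientation": TCP orientation; "wrist_force": force on the tool from outside, world axes, zero at the start; "ft_torque": the same for the moment, N m; "finger_gap": finger opening in m.
Only numpy, scipy, OpenCV 4.12 (cv2) and the standard library are available. Lean on these libraries where they do the work, as an engineer would, in place of code of your own. Each camera call takes 0.05 s, during which the arm holds its last target. There are 200 camera calls.

## Task

Two of the three ball cheeses in the draining gutter are ready for the ripening tray. Take up the wire spoon and, starting from the gutter's open end, scoop them out one at a time, tipping each gently, from low down, into its own empty nest of the tray; leave the third cheese in the gutter. Touch the cheeses only with the spoon, disturb nothing else on the table, and finally stand the spoon back on the table on its own feet and let go of it.

Things in the scene. Friction and masses are not known exactly. Their poses are not given: they have to be found in the camera images.
- spoon_grip (a point): Centre of the spoon's dark wooden handle: a level bar 130 x 20 x 18 mm along spoon x, to be grasped across its 20 mm width (spoon y); 82 mm above the table while the spoon stands. Axes: x from tail to pocket, the way it scoops; z up. Behind the handle two wire legs run down to tail feet, 70 mm behind this point, 44 mm wide, level with the pocket's underside.
- spoon: Wire spoon, one rigid piece, 0.16 kg, 205 mm long, 91 mm high; stands by itself on its pocket and tail feet. Origin: underside of the pocket's centre, 108 mm ahead of and 82 mm below spoon_grip; axes alike. Slide it along the gutter floor, tips under the swell of a cheese, until its neck wires, 37 mm behind the pocket's centre, meet the cheese; lifted, it carries exactly one.
- spoon_pocket (a point): Where a cheese's centre rests in the pocket: 26.3 mm above the spoon's origin. The pocket is a level horseshoe of 5 mm wire, centreline radius 25 mm, open to spoon +x; tips 47 mm apart, 8.5 mm ahead of this point. To pass under a cheese they must be within 3 mm of the floor and 2.5 mm of the midline. Pitched nose-down over about 20 degrees, the cheese rolls out forwards.
- gutter: Wooden draining gutter, fixed. Origin: centre of its underside; x runs from open end to end wall; z up. Floor 8 mm above the table, from x = -137.5 mm (open, no lip) to +137.5 mm (end wall 50 mm high), 76 mm wide between side walls 28 mm high, with a 16 mm wide slot along the middle that keeps the cheeses on the midline; they roll freely along it.
- cheese_1_center (a point): Centre of the ball cheese nearest the gutter's open end: sphere of 64 mm diameter, about 0.14 kg; in the gutter its centre is 39 mm above the table. All three look alike.
- cheese_2_center (a point): Centre of the middle ball cheese, same size.
- cheese_3_center (a point): Centre of the ball cheese nearest the gutter's end wall, same size; it stays in the gutter.
- nest_a (a point): Centre of one nest (round hole, 46 mm diameter) at the inner floor of the fixed wooden ripening tray, 16 mm above the table. Tray 192 x 100 mm, long axis x, z up; two open square cells of 84 mm, a nest amid each, 92 mm apart along x; walls and divider 28 mm above the table. A cheese put in a cell settles in its nest, centre 22 mm above this point.
- nest_b (a point): Centre of the other nest, 92 mm from nest_a along the tray's x axis; axes and level as nest_a.
- wheel_small_mid (a point): Bystander: cheese wheel, 150 mm diameter, 55 mm high; point half-way up.
- wheel_flat_mid (a point): Bystander: flat cheese wheel, 150 mm diameter, 40 mm high; point half-way up.
- jar_mid (a point): Bystander: amber glass jar, 64 mm diameter, 100 mm high; point half-way up.
- bowl_mid (a point): Bystander: white bowl, 110 mm diameter, 45 mm high; point half-way up.
- brush_grip (a point): Bystander: brush lying on the table, 180 mm long; point on its handle.
- mug_mid (a point): Bystander: blue mug, 76 mm diameter, 85 mm high; point half-way up.
Things that resemble listed ones, but are neither listed nor needed, are in the scene too. What is shaped like the spoon but turquoise or yellow is not meant.

How it is judged:
On the way, in this order (a step that is already met when the one before it is completed fails the run):
1. the first cheese (nearest the open end) is lifted clear in the spoon's pocket while the other two stay in the gutter (distance between cheese_1_center and spoon_pocket below 0.01 m and height (world z) of cheese_1_center above 0.065 m and x of cheese_2_center in the frame of gutter between -0.14 and 0.14 m and y of cheese_2_center in the frame of gutter between -0.02 and 0.02 m and height (world z) of each of cheese_2_center, cheese_3_center below 0.05 m and x of cheese_3_center in the frame of gutter between -0.14 and 0.14 m and y of cheese_3_center in the frame of gutter between -0.02 and 0.02 m), for 0.2 s.
2. it lies in one nest of the tray (((horizontal distance between cheese_1_center and nest_a below 0.01 m and z of cheese_1_center in the frame of nest_a below 0.03 m) or (horizontal distance between cheese_1_center and nest_b below 0.01 m and z of cheese_1_center in the frame of nest_b below 0.03 m))), for 0.2 s.
3. the second cheese is lifted clear in the spoon's pocket while the third stays in the gutter (distance between cheese_2_center and spoon_pocket below 0.01 m and height (world z) of cheese_2_center above 0.065 m and x of cheese_3_center in the frame of gutter between -0.14 and 0.14 m and y of cheese_3_center in the frame of gutter between -0.02 and 0.02 m and height (world z) of cheese_3_center below 0.05 m), for 0.2 s.
4. both cheeses lie in a nest each ((((horizontal distance between cheese_1_center and nest_a below 0.01 m and z of cheese_1_center in the frame of nest_a below 0.03 m) and (horizontal distance between cheese_2_center and nest_b below 0.01 m and z of cheese_2_center in the frame of nest_b below 0.03 m)) or ((horizontal distance between cheese_1_center and nest_b below 0.01 m and z of cheese_1_center in the frame of nest_b below 0.03 m) and (horizontal distance between cheese_2_center and nest_a below 0.01 m and z of cheese_2_center in the frame of nest_a below 0.03 m)))), for 0.2 s.
At the end, for the whole second after the job is handed in: First and second cheese at rest, each in its own nest (within 10 mm in plan, centre less than 30 mm above nest level); third still in the gutter; spoon let go, standing at rest on the table on its feet (tilt under 0.15 rad, handle centre 72 to 92 mm high) ((((horizontal distance between cheese_1_center and nest_a below 0.01 m and z of cheese_1_center in the frame of nest_a below 0.03 m) and (horizontal distance between cheese_2_center and nest_b below 0.01 m and z of cheese_2_center in the frame of nest_b below 0.03 m)) or ((horizontal distance between cheese_1_center and nest_b below 0.01 m and z of cheese_1_center in the frame of nest_b below 0.03 m) and (horizontal distance between cheese_2_center and nest_a below 0.01 m and z of cheese_2_center in the frame of nest_a below 0.03 m))) and x of cheese_3_center in the frame of gutter between -0.14 and 0.14 m and y of cheese_3_center in the frame of gutter between -0.02 and 0.02 m and height (world z) of cheese_3_center below 0.05 m and angle between spoon_grip's own z axis and vertical below 0.15 rad and height (world z) of spoon_grip between 0.072 and 0.092 m and linear speed of each of spoon, cheese_1, cheese_2, cheese_3 below 0.03 m/s); the robot touches nothing.
It fails at once if the gripper touches a cheese (contact force between any of the arm, the fingers and cheese_1 above 0.3 N or contact force between any of the arm, the fingers and cheese_2 above 0.3 N or contact force between any of the arm, the fingers and cheese_3 above 0.3 N).
It fails at once if a cheese is dropped or thrown (faster than 1.1 m/s, a fall of about 60 mm) (linear speed of any of cheese_1, cheese_2, cheese_3 above 1.1 m/s).
It fails at once if a bystander is moved more than 25 mm (distance of any of wheel_small_mid, wheel_flat_mid, jar_mid, bowl_mid, brush_grip, mug_mid from where it was at the start of the episode above 0.025 m).
It also fails if it takes over 72 s, if anything falls off the work surface, if the arm or the gripper's body presses on something with over 40 N, if the wrist force passes 120 N, or if a joint passes its speed limit or range.

## Working session

There is one attempt and no reset: what is moved stays moved. The work goes in short steps, Python scripts to look and compute and a shell command to move; the robot and the scene stay as the last step left them, time stands still between calls to the robot, and variables do not carry over. Pictures are saved under pics/ and viewed, about 8 in all and at most 12, crops included, and the job is handed in when it is done.

```bash
mkdir -p pics; ls; python3 - <<'E'
from workcell import *
import cv2,numpy as np
for n in("side","top"):
    c=read_camera(n); cv2.imwrite(f"pics/{n}0.png",cv2.resize(c["image"][:,:,::-1],(784,588),interpolation=cv2.INTER_CUBIC)); np.savez(f"pics/{n}0.npz",**c)
    print(n,c["K"].tolist(),np.round(c["R"],3).tolist(),c["t"], -c["R"].T@c["t"])
print(get_state())
E
```

```text
pics
side [[489.76641688402026, 0.0, 282.91927908656123], [0.0, 489.76641688402026, 216.88832806172258], [0.0, 0.0, 1.0]] [[0.893, -0.45, -0.007], [-0.235, -0.452, -0.86], [0.385, 0.77, -0.51]] [-0.40222268  0.17611466  1.08451856] [-0.0167095  -0.93626712  0.70150171]
top [[430.4243314110402, 0.0, 284.0872288861131], [0.0, 430.4243314110402, 211.23423868488095], [0.0, 0.0, 1.0]] [[-0.027, -1.0, 0.007], [-0.989, 0.025, -0.146], [0.146, -0.011, -0.989]] [-0.0032615   0.44346242  1.27055587] [ 2.52820136e-01 -3.91800769e-04  1.32176534e+00]
{'clock': 0.1, 'joint_pos': array([ 1.06636978e+00,  3.13938637e-01,  4.51213303e-02,  1.30359082e+00,
       -1.52460174e-05,  1.43120160e+00]), 'qvel': array([ 1.99151987e-04, -2.49783779e-03,  4.22112676e-03, -9.52341647e-04,
       -8.19938653e-05, -1.53291500e-04]), 'tau': array([ 1.92698142e-03, -4.81724310e+01,  2.99244851e+01,  1.28314801e-02,
       -1.30294079e-04, -5.84596094e-06]), 'tcp_pos': array([0.20495241, 0.5367648 , 0.2305022 ]), 'orientation': array([-2.47815938e-04,  1.81405860e-01,  9.83407985e-01, -7.66891065e-04]), 'wrist_force': array([-0.4923274 , -0.15455105,  0.25649997]), 'ft_torque': array([0.00639971, 0.05657267, 0.0116388 ]), 'finger_gap': 0.08536858772109461}
```

View pics/top0.png

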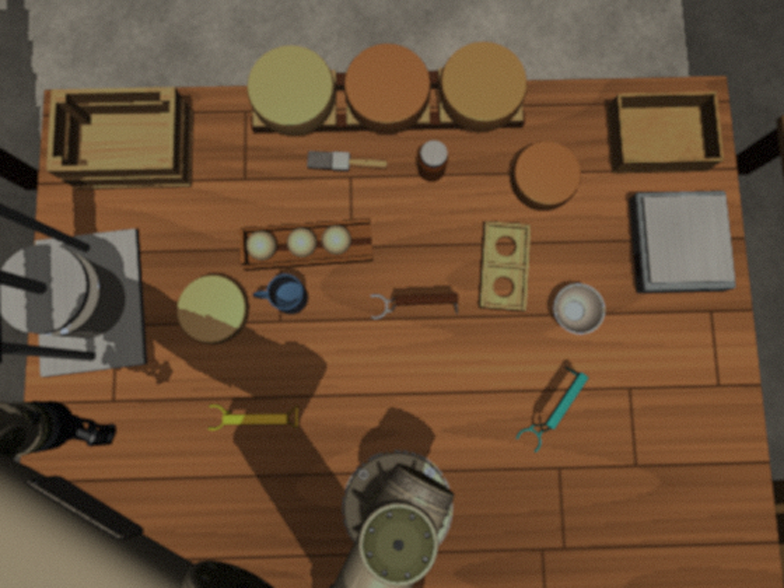

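View pics/side0.png

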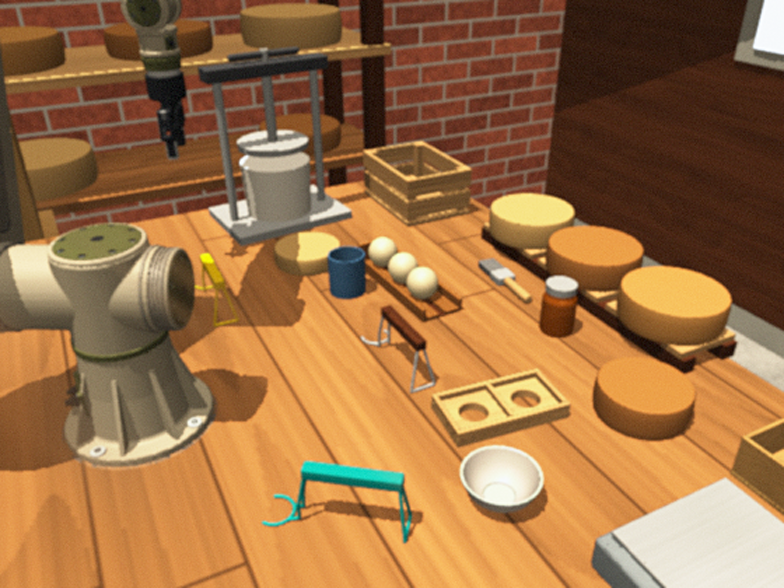

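The top view (784×588) shows the spoon's dark handle from (392,298) to (458,298), with its pocket at (380,307) facing left (+y). The cheeses are at (260,245), (301,241) and (336,239), and the gutter's open end is on the right at about (372,243). The nests are at (505,245) and (503,287), with the bowl at (580,307) and the wheel at (547,175) close by. The side view agrees.

```bash
cat > h.py <<'E'
import cv2,numpy as np
from workcell import *
def load(n): return dict(np.load(f"pics/{n}.npz"))
def ray(c,p,z):
    d=c["R"].T@np.linalg.inv(c["K"])@np.array([p[0],p[1],1.]); o=-c["R"].T@c["t"]
    return o+d*(z-o[2])/d[2]
def proj(c,X):
    q=c["K"]@(c["R"]@np.asarray(X,float)+c["t"]); return q[:2]/q[2]
def tri(c1,p1,c2,p2):
    P=[c["K"]@np.c_[c["R"],c["t"]] for c in(c1,c2)]
    X=cv2.triangulatePoints(P[0],P[1],np.float64(p1),np.float64(p2)).ravel(); return X[:3]/X[3]
def blobs(c,roi,cond,amin=30):
    x0,y0,x1,y1=roi; m=np.zeros(c["image"].shape[:2],np.uint8)
    m[y0:y1,x0:x1]=cond(c["image"].astype(int))[y0:y1,x0:x1]*255
    k=cv2.findContours(m,cv2.RETR_EXTERNAL,cv2.CHAIN_APPROX_NONE)[0]
    return m,[q for q in k if cv2.contourArea(q)>amin]
def cheeses(c,roi=(165,150,275,195)):
    pale=lambda i:(i[...,0]>135)&(i[...,1]>130)&(i[...,2]>75)
    m,k=blobs(c,roi,pale)
    return [(cv2.fitEllipse(cv2.convexHull(q))[0],cv2.contourArea(q),cv2.minEnclosingCircle(q)) for q in k]
E
python3 - <<'E'
from h import *
np.set_printoptions(precision=4,suppress=True)
t=load("top0");s=load("side0")
I=t["image"]
for p in [(186,174),(215,172),(240,170),(200,178),(361,176),(359,205),(350,190),(305,213),(300,230)]: print(p,I[p[1],p[0]])
for e,a,mc in cheeses(t): print("cheese",e,a,mc,ray(t,mc[0],.039),ray(t,e,.039))
m,k=blobs(t,(275,200,335,225),lambda i:(i.sum(2)<190))
for q in k: 
    r=cv2.minAreaRect(q); print("handle",r,ray(t,r[0],.088),[ray(t,b,.088)[:2] for b in cv2.boxPoints(r)])
m,k=blobs(t,(345,155,380,222),lambda i:(i[...,0]<150))
for q in k: 
    e=cv2.fitEllipse(q) if len(q)>5 else None; print("nest",cv2.contourArea(q),e,ray(t,e[0],.016))
v=[cv2.resize(t["image"][150:230,160:300],None,fx=4,fy=4,interpolation=cv2.INTER_CUBIC),cv2.resize(t["image"][150:230,255:395],None,fx=4,fy=4,interpolation=cv2.INTER_CUBIC)]
w=np.vstack([v[0][:300],v[1][:300]]); cv2.imwrite("pics/crop0.png",w[:,:,::-1])
E
```

```text
(186, 174) [143 151 148]
(215, 172) [146 152 154]
(240, 170) [142 149 146]
(200, 178) [78 44 24]
(361, 176) [118  76  46]
(359, 205) [116  76  44]
(350, 190) [114 102  63]
(305, 213) [67 39 25]
(300, 230) [136  90  55]
cheese (184.91265869140625, 174.48928833007812) 156.0 ((184.92056274414062, 174.51869201660156), 7.5749359130859375) [0.563  0.2842 0.039 ] [0.5631 0.2843 0.039 ]
cheese (214.21473693847656, 172.3738250732422) 154.0 ((214.22727966308594, 172.31817626953125), 7.42047643661499) [0.5677 0.1951 0.039 ] [0.5675 0.1951 0.039 ]
cheese (239.2639617919922, 170.50204467773438) 151.0 ((239.25, 170.5), 7.504265785217285) [0.5715 0.1188 0.039 ] [0.5714 0.1187 0.039 ]
handle ((302.5321044921875, 212.05625915527344), (47.099483489990234, 16.884719848632812), 1.2730300426483154) [ 0.4313 -0.0676  0.088 ] [array([0.4099, 0.0018]), array([ 0.4593, -0.0006]), array([ 0.4528, -0.1373]), array([ 0.4034, -0.1342])]
nest 2244.0 ((362.0, 188.0), (38.82650375366211, 82.22124481201172), 0.0) [ 0.5122 -0.258   0.016 ]
```

View pics/crop0.png

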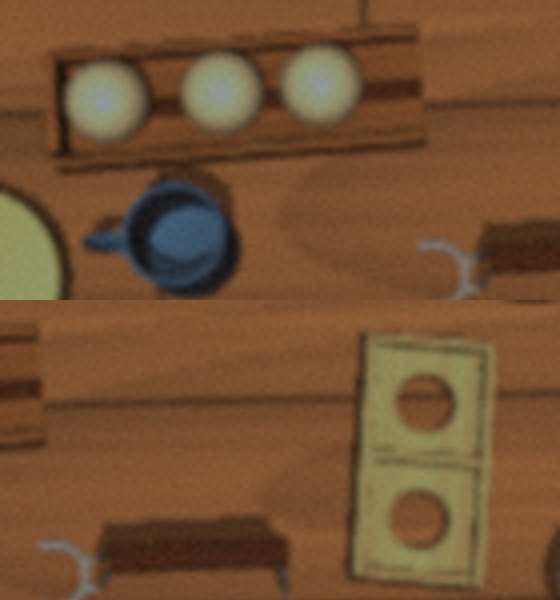

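The crop shows the gutter's end wall on the left and its open end on the right (420,85). The spoon faces the gutter, and both nests are empty at crop (425,402) and (418,518). I'll tighten the masks next.

```bash
python3 - <<'E'
from h import *
np.set_printoptions(precision=4,suppress=True)
t=load("top0");s=load("side0")
T=t["image"].astype(int);S=s["image"].astype(int)
m,k=blobs(t,(165,155,262,195),lambda i:(i[...,2]>85),60)
P=[]
for q in k: 
    mc=cv2.minEnclosingCircle(q);e=cv2.fitEllipse(q); P.append(ray(t,e[0],.039)); print("cheese",cv2.contourArea(q),mc[1],e[0],P[-1])
P=np.array(P); d=P[-1]-P[0]; print("gutter dir yaw",np.arctan2(-d[1]*np.sign(-d[1]) if 0 else abs(d[1]),d[0]*np.sign(d[1])), np.linalg.norm(d))
# circle side
g=cv2.GaussianBlur(s["image"][:,:,2],(3,3),0)[160:225,255:325]
c=cv2.HoughCircles(g,cv2.HOUGH_GRADIENT,1,10,param1=60,param2=9,minRadius=9,maxRadius=15); print("side circles",None if c is None else c[0]+[255,160,0])
for p in P: print("pred",proj(s,p))
# columns through handle: top and side
print("top col 290 R",T[200:225,290,0]); print("top col 315 R",T[200:225,315,0]); print("row 209 R",T[209,272:332,0])
m,k=blobs(t,(345,150,382,225),lambda i:(i[...,1]>88),200)
for q in k:
    r=cv2.minAreaRect(q); print("tray",r,[ray(t,b,.028)[:2] for b in cv2.boxPoints(r)],ray(t,r[0],.028))
hol=(T[...,1]<88).astype(np.uint8)*255
kk=cv2.findContours(hol,cv2.RETR_LIST,cv2.CHAIN_APPROX_NONE)[0]
for q in kk:
    x,y,w,h=cv2.boundingRect(q)
    if 345<x<378 and 155<y<215 and 9<w<22 and 9<h<22: e=cv2.fitEllipse(q); print("nest",e,ray(t,e[0],.016))
E
```

```text
cheese 199.0 8.50161075592041 (185.19410705566406, 174.66807556152344) [0.5625 0.2834 0.039 ]
cheese 197.0 8.514793395996094 (214.38424682617188, 172.40463256835938) [0.5674 0.1946 0.039 ]
cheese 193.5 8.399776458740234 (239.3393096923828, 170.4644775390625) [0.5716 0.1185 0.039 ]
gutter dir yaw 1.6255936622761726 0.16514471166826436
side circles [[300.5 201.5  10.9]
 [272.5 177.5   9.6]
 [288.5 194.5  14.4]
 [266.5 211.5   9.6]
 [285.5 183.5   9.6]]
pred [273.7886 178.4645]
pred [288.5235 190.0245]
pred [302.2888 200.8187]
top col 290 R [127 130 130 128 117 100  81  73  83  73  68  64  61  61  67  65  61  61
  90 111 119 115 117 115 113]
top col 315 R [132 130 129 114  90  73  72  75  76  70  63  63  64  69  69  65  71  95
 115 124 118 123 121 115 118]
row 209 R [124 130 131 127 133 131 127 111  89  81  76  75  73  74  77  75  76  74
  73  74  77  73  75  66  71  69  68  67  70  67  67  68  74  69  74  70
  73  70  66  75  72  71  73  70  72  68  71  69  63  66  68  71  76  88
 103 121 136 138 138 134]
tray ((363.0, 185.5), (71.0, 36.0), 90.0) [array([ 0.6314, -0.2092]), array([ 0.6286, -0.3212]), array([ 0.4065, -0.3079]), array([ 0.4093, -0.1987])] [ 0.5176 -0.2592  0.028 ]
nest ((359.7402648925781, 204.27835083007812), (12.700270652770996, 13.815967559814453), 137.39984130859375) [ 0.4614 -0.2484  0.016 ]
nest ((361.15069580078125, 175.03627014160156), (12.462496757507324, 13.743705749511719), 105.74325561523438) [ 0.5533 -0.2576  0.016 ]
```

```bash
python3 - <<'E'
from h import *
np.set_printoptions(precision=4,suppress=True)
t=load("top0");T=cv2.GaussianBlur(t["image"][:,:,0],(1,3),0).astype(float)
U=[];L=[]
for c in range(284,323):
    col=T[195:228,c]; d=col<98; i=np.where(d)[0]; a,b=i[0],i[-1]
    ua=195+a-1+(col[a-1]-98)/(col[a-1]-col[a]); lb=195+b+(98-col[b])/(col[b+1]-col[b])
    U.append(ray(t,(c,ua),.091)[:2]); L.append(ray(t,(c,lb),.073)[:2])
for n,E in(("far",U),("near",L)):
    E=np.float32(E); vx,vy,x,y=cv2.fitLine(E,cv2.DIST_HUBER,0,.001,.001).ravel(); 
    if vy<0: vx,vy=-vx,-vy
    print(n,"yaw",np.arctan2(vy,vx),"x at y=-.0675",x+(-.0675-y)*vx/vy)
print("ends",ray(t,(279.6,209),.085),ray(t,(326,209),.085), ray(t,(280,213),.082),ray(t,(325.5,213),.082))
s=get_state(); R=cv2.Rodrigues(np.zeros(3))[0]
from scipy.spatial.transform import Rotation as Ro
w,x,y,z=s["orientation"]; print(Ro.from_quat([x,y,z,w]).as_matrix())
E
```

```text
Traceback (most recent call last):
IndexError: index 33 is out of bounds for axis 0 with size 33
```

```bash
python3 - <<'E'
from h import *
np.set_printoptions(precision=4,suppress=True)
t=load("top0");T=cv2.GaussianBlur(t["image"][:,:,0],(1,3),0).astype(float)
U=[];L=[]
for c in range(284,323):
    a=b=210
    while T[a,c]<98:a-=1
    while T[b,c]<98:b+=1
    ua=a+(T[a,c]-98)/(T[a,c]-T[a+1,c]); lb=b-(T[b,c]-98)/(T[b,c]-T[b-1,c])
    U.append(ray(t,(c,ua),.091)[:2]); L.append(ray(t,(c,lb),.073)[:2])
for n,E in(("far",U),("near",L)):
    E=np.float32(E); vx,vy,x,y=cv2.fitLine(E,cv2.DIST_HUBER,0,.001,.001).ravel(); 
    if vy<0: vx,vy=-vx,-vy
    print(n,"yaw",np.arctan2(vy,vx),"x at y=-.0675",x+(-.0675-y)*vx/vy)
print("ends",ray(t,(279.6,209),.085),ray(t,(326,209),.085), ray(t,(280,213),.082),ray(t,(325.5,213),.082))
s=get_state()
from scipy.spatial.transform import Rotation as Ro
w,x,y,z=s["orientation"]; print(Ro.from_quat([x,y,z,w]).as_matrix())
E
```

```text
far yaw 1.6001889 x at y=-.0675 0.45308432
near yaw 1.5935181 x at y=-.0675 0.41675413
ends [ 0.4424 -0.0014  0.085 ] [ 0.439  -0.1363  0.085 ] [ 0.431  -0.0022  0.082 ] [ 0.4277 -0.1347  0.082 ]
[[-0.9342  0.3568 -0.0008]
 [ 0.3568  0.9342 -0.0014]
 [ 0.0002 -0.0016 -1.    ]]
```

```bash
cat >> h.py <<'E'
from scipy.spatial.transform import Rotation as Ro
def go(x,y,z,yaw=None):
    s=get_state(); w,a,b,c=s["orientation"]; R=Ro.from_quat([a,b,c,w]).as_matrix()
    cy=np.arctan2(R[1,0],R[0,0]); d=R.T@(np.array([x,y,z])-s["tcp_pos"])/.04
    tu=0 if yaw is None else -((yaw-cy+np.pi)%(2*np.pi)-np.pi)
    print("clock %.2f tcp"%s["clock"],np.round(s["tcp_pos"],4),"yaw %.4f tilt %.4f"%(cy,np.arccos(-R[2,2])),"F",np.round(s["wrist_force"],1),"gap %.4f"%s["finger_gap"],"travel",np.round(d,3),"turn %.4f"%tu)
E
python3 -m crank '{"travel":[[-0.67,-0.73,0.1],[-1.34,-1.47,0.2],[-2.0,-2.2,0.3],[-2.7,-2.94,0.4],[-3.35,-3.67,0.5]],"turn":[0,0,0,0,0]}'
python3 -m crank '{"travel":[[-0.67,-0.73,0.1],[-1.34,-1.47,0.2],[-2.0,-2.2,0.3],[-2.7,-2.94,0.4],[-3.35,-3.67,0.5]],"turn":[0,0,0,0,0]}'
python3 -m crank '{"travel":[[-0.67,-0.73,0.1],[-1.34,-1.47,0.2],[-2.0,-2.2,0.3],[-2.7,-2.94,0.4],[-3.35,-3.67,0.5]],"turn":[0.12,0.24,0.36,0.48,0.6]}'
python3 -m crank '{"travel":[[0,0,0],[0,0,0],[0,0,0],[0,0,0],[0,0,0]],"turn":[0.12,0.24,0.36,0.48,0.58]}'
python3 -c "
from h import *
go(.443,-.068,.10,1.597)
t=load('top0');s=load('side0')
u=np.array([-.027,.9996]);n=np.array([.9996,.027])
for a in(-65,65):
  for b in(-10,10): print(a,b,proj(s,[*(np.array([.443,-.068])+u*a/1e3+n*b/1e3),.091]))
S=s['image'][:,:,0]
print('side rows'); [print(r,S[r,268:310]) for r in (225,232,240)]"
```

```text
clock: 0.52
tcp_pos: [0.278, 0.3504, 0.2107]
orientation: [-0.0, 0.181, 0.983, -0.0]
wrist_force: [1.1, -0.8, 0.2]
finger_gap: 0.0855
clock: 0.93
tcp_pos: [0.3509, 0.1654, 0.191]
orientation: [0.0, 0.181, 0.983, 0.0]
wrist_force: [0.4, -0.0, -0.6]
finger_gap: 0.0852
clock: 1.35
tcp_pos: [0.4238, -0.0198, 0.171]
orientation: [0.0, 0.467, 0.884, 0.0]
wrist_force: [2.3, -0.3, -1.0]
finger_gap: 0.0856
clock: 1.77
tcp_pos: [0.4232, -0.0179, 0.1709]
orientation: [-0.0, 0.7, 0.714, -0.0]
wrist_force: [0.0, 0.5, 0.2]
finger_gap: 0.0859
clock 1.77 tcp [ 0.4232 -0.0179  0.1709] yaw 1.5903 tilt 0.0010 F [0.  0.5 0.2] gap 0.0859 travel [-1.264  0.472  1.771] turn -0.0067
-65 -10 [303.05558698 241.80412032]
-65 10 [310.67020807 239.44698358]
65 -10 [276.26281757 216.130195  ]
65 10 [283.43580524 214.13736798]
side rows
225 [227 228 229 211 161  74  49  46  59  89 114 126 129 122 125 111 112 133
 168 203 215 217 223 226 225 221 216 195 159 122  88  86  90  87  88  90
 144 191 211 204 187 167]
232 [224 226 214 161 134 192 233 232 200 140 105 106  82  54  55  62  83 107
 125 129 122 116 112 116 138 176 209 224 225 230 228 228 222 222 216 220
 217 221 218 221 220 214]
240 [219 193 146 141 198 226 225 228 189 138 150 209 232 233 232 231 237 222
 182 126  60  50  54  67  99 117 127 128 124 117 115 112 133 169 216 230
 231 232 228 233 230 227]
```

```bash

python3 -m crank '{"travel":[[-0.8,0.06,0.3],[-1.26,0.06,1.0],[-1.26,0.06,1.8],[-1.26,0.06,2.5],[-1.26,0.06,2.7]],"turn":[0,0,0,0,0]}'
python3 -m crank '{"travel":[[0,0,0],[0,0,0],[0,0,0],[0,0,0],[0,0,0]],"turn":[0,0,0,0,0]}' 10 60
python3 -m crank '{"travel":[[0,0,0],[0,0,0]],"turn":[0,0]}' 10 120
python3 - <<'E'
from h import *
go(.4255,-.0685,.063,1.594)
for n in("side","top"):
    c=read_camera(n); np.savez(f"pics/{n}1.npz",**c)
    if n=="side": a=cv2.resize(c["image"][180:300,240:340],None,fx=4,fy=4,interpolation=cv2.INTER_CUBIC)
    else: b=cv2.resize(c["image"][160:260,250:345],None,fx=4,fy=4,interpolation=cv2.INTER_CUBIC)
w=np.zeros((480,800,3),np.uint8); w[:480,:400]=a; w[:400,400:780]=b
cv2.imwrite("pics/v1.png",w[:,:,::-1])
E
```

```text
clock: 2.18
tcp_pos: [0.4241, -0.0672, 0.0595]
orientation: [-0.003, 0.698, 0.716, -0.001]
wrist_force: [-1.1, 0.6, -0.7]
finger_gap: 0.0852
clock: 2.6
tcp_pos: [0.4285, -0.0682, 0.0647]
orientation: [0.001, 0.698, 0.716, 0.001]
wrist_force: [0.3, 0.4, -0.0]
finger_gap: 0.0257
clock: 2.77
tcp_pos: [0.4285, -0.0683, 0.0648]
orientation: [0.001, 0.698, 0.716, 0.001]
wrist_force: [-1.1, -0.2, 6.4]
finger_gap: 0.018
clock 2.77 tcp [ 0.4285 -0.0683  0.0648] yaw 1.5971 tilt 0.0031 F [-1.1 -0.2  6.4] gap 0.0180 travel [-0.004 -0.076  0.046] turn 0.0031
```

View pics/v1.png

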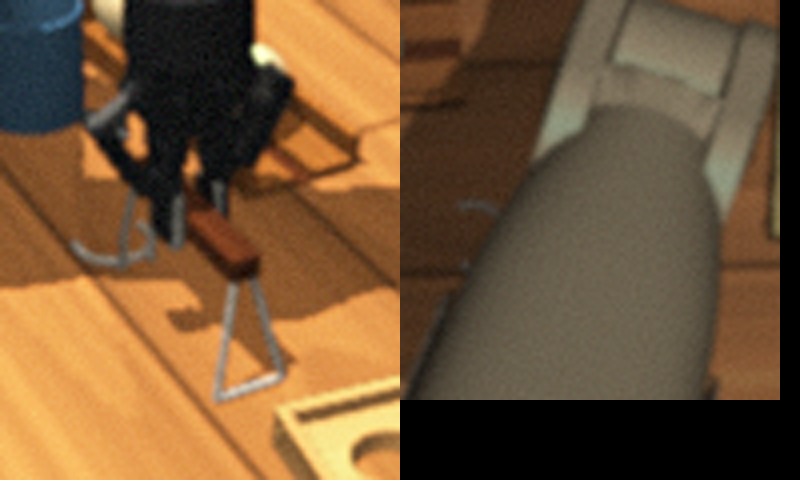

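The side crop shows the fingers astride the dark handle at (180,220), with the pocket left at (110,245) and the tail feet at (250,390). The arm blocks the top view here.

```bash

python3 -m crank '{"travel":[[0,0,0],[0,0,0]],"turn":[0,0]}'
python3 -m crank '{"travel":[[0,0,-0.3],[0,0,-0.7],[0,0,-1],[0,0,-1],[0,0,-1]],"turn":[0,0,0,0,0]}'
python3 - <<'E'
from h import *
np.set_printoptions(precision=2,suppress=True)
go(.4255,-.0685,.063,1.594)
s=read_camera("side"); np.savez("pics/side2.npz",**s)
st=get_state(); g=np.array([*st["tcp_pos"][:2],.082+.04]); u=np.array([np.cos(1.597),np.sin(1.597),0]);n=np.array([u[1],-u[0],0])
print("pred tail end, rear top corners",[proj(s,g-u*.065+n*b+[0,0,.009]) for b in(-.01,.01)])
print("feet pred",[proj(s,g-u*.07+n*b+[0,0,-.0795]) for b in(-.0195,.0195)])
print("pocket tips pred",[proj(s,g+u*.1165+n*b+[0,0,-.0795]) for b in(-.0235,.0235)])
im=s["image"].copy()
o=cv2.resize(im[160:300,240:360],None,fx=4,fy=4,interpolation=cv2.INTER_CUBIC)
for q in [g-u*.065+n*b+[0,0,.009] for b in(-.01,.01)]+[g-u*.07+n*b+[0,0,-.0795] for b in(-.0195,.0195)]+[g+u*.1165+n*b+[0,0,-.0795] for b in(-.0235,.0235)]:
    p=(proj(s,q)-[240,160]+.5)*4; cv2.circle(o,tuple(int(v) for v in p),3,(0,255,0),1)
cv2.imwrite("pics/v2.png",o[:,:,::-1])
E
```

```text
clock: 3.03
tcp_pos: [0.4285, -0.0682, 0.0648]
orientation: [0.001, 0.698, 0.716, 0.001]
wrist_force: [-0.9, 0.9, 6.9]
finger_gap: 0.0182
clock: 3.45
tcp_pos: [0.428, -0.0681, 0.1039]
orientation: [0.001, 0.698, 0.716, 0.001]
wrist_force: [0.2, 0.4, -2.0]
finger_gap: 0.018
clock 3.45 tcp [ 0.43 -0.07  0.1 ] yaw 1.5969 tilt 0.0022 F [ 0.2  0.4 -2. ] gap 0.0180 travel [-0.01 -0.07  1.02] turn 0.0029
pred tail end, rear top corners [array([297.05, 228.41]), array([304.9, 226.1])]
feet pred [array([294.19, 263.52]), array([308.93, 258.7 ])]
pocket tips pred [array([257.05, 226.2 ]), array([273.36, 221.61])]
```

View pics/v2.png

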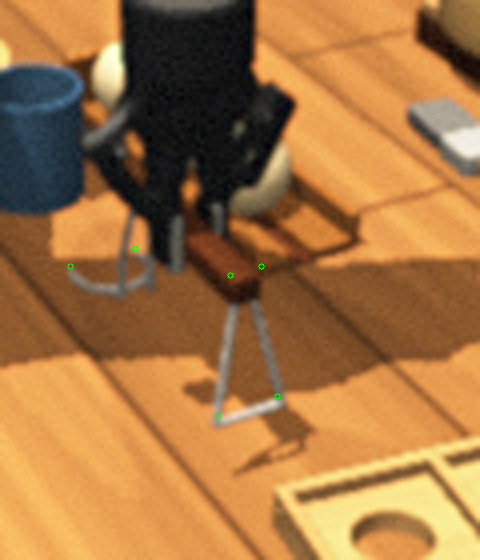

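The side crop shows the spoon lifted level in the grip. The pocket tip at (68,268) matches its prediction, and the foot at (215,423) lies about 2 px from it. Next I check the gutter midline against the slot.

```bash
python3 - <<'E'
from h import *
np.set_printoptions(precision=4,suppress=True)
t=load("top0");T=t["image"].astype(float)
P=np.array([[.5716,.1185],[.5674,.1946],[.5625,.2834]]); f=np.polyfit(P[:,1],P[:,0],1); print("fit",f,P[:,0]-np.polyval(f,P[:,1]))
g=T[...,1]
print("rows 158..188"); 
for c in(252,256,260): print(c,g[156:190,c].astype(int))
for c in (252,254,256,258,260,262):
    r=np.arange(167,178); w=np.clip(g[[166,178],c].mean()-g[r,c],0,None); q=(r*w).sum()/w.sum(); X=ray(t,(c,q),.004); print(c,q,X, "mid@y",np.polyval(f,X[1]))
print("row 165 / 178 R", T[165,255:280,0].astype(int),T[178,255:280,0].astype(int))
E
```

```text
fit [-0.0552  0.5781] [ 0. -0.  0.]
rows 158..188
252 [62 65 64 53 46 55 63 72 67 66 69 68 66 65 51 37 36 40 48 54 65 74 69 68
 72 65 61 63 67 59 44 48 64 76]
256 [72 73 66 39 45 65 76 67 68 70 65 69 68 62 49 35 35 39 45 60 71 71 68 69
 71 67 60 57 69 64 48 51 73 79]
260 [69 69 64 46 53 65 70 70 70 70 68 70 70 57 42 38 37 46 52 59 73 70 68 69
 68 64 57 63 68 53 45 55 70 82]
252 172.21875 [0.5736 0.0822 0.004 ] mid@y 0.5736048122575468
254 172.0448717948718 [0.574  0.0759 0.004 ] mid@y 0.5739510797874459
256 172.0711743772242 [0.5738 0.0696 0.004 ] mid@y 0.5742968092333147
258 171.85828877005346 [0.5743 0.0633 0.004 ] mid@y 0.574643306634341
260 171.7655172413793 [0.5745 0.0571 0.004 ] mid@y 0.5749894879376909
262 171.73056994818654 [0.5744 0.0508 0.004 ] mid@y 0.5753355201115175
row 165 / 178 R [114 114 115 115 114 114 117 116 115 119 123 125 124 125 123 128 123 127
 128 129 127 129 129 132 127] [117 114 116 111 114 113 113 116 113 117 109 107 104 104 107 106 106 109
 111 109 108 110 109 112 112]
```

```bash

python3 -m crank '{"travel":[[-0.2,0.8,0],[-0.5,1.8,0],[-0.8,2.8,0],[-1.05,3.6,0],[-1.1,3.88,0]],"turn":[-0.01,-0.02,-0.029,-0.029,-0.029]}'
python3 -m crank '{"travel":[[0,0,0.2],[0,0,0.5],[0,0,0.7],[0,0,0.7]],"turn":[0,0,0,0]}'
python3 - <<'E'
from h import *
go(.5841,-.108,.074,1.626)
s=read_camera("side"); np.savez("pics/side3.npz",**s);st=get_state();z=st["tcp_pos"][2]-.0648
g=np.array([*st["tcp_pos"][:2],z]); u=np.array([np.cos(1.626),np.sin(1.626),0]);n=np.array([u[1],-u[0],0])
o=cv2.resize(s["image"][170:290,265:385],None,fx=5,fy=5,interpolation=cv2.INTER_CUBIC)
Q=[g-u*.07+n*b+[0,0,.0025] for b in(-.0195,.0195)]+[g+u*(.108+.025*np.cos(a))+n*.025*np.sin(a)+[0,0,.0025] for a in np.arange(2,5,.5)]+[g+u*.1165+n*b+[0,0,.0025] for b in(-.0235,.0235)]
for y in np.arange(.05,.1,.01): Q.append(np.array([.5781-.0552*y,y,.008]))
for q in Q:
    p=(proj(s,q)-[265,170]+.5)*5; cv2.circle(o,tuple(int(v) for v in p),2,(0,255,0),-1)
cv2.imwrite("pics/v3.png",o[:,:,::-1])
E
```

```text
clock: 3.92
tcp_pos: [0.588, -0.1097, 0.1018]
orientation: [0.001, 0.688, 0.726, 0.001]
wrist_force: [0.1, -1.0, -1.1]
finger_gap: 0.0176
clock: 4.25
tcp_pos: [0.5803, -0.1068, 0.0719]
orientation: [-0.003, 0.687, 0.726, -0.001]
wrist_force: [-1.2, 0.5, -1.2]
finger_gap: 0.018
clock 4.25 tcp [ 0.5803 -0.1068  0.0719] yaw 1.6259 tilt 0.0066 F [-1.2  0.5 -1.2] gap 0.0180 travel [-0.035  0.092 -0.053] turn -0.0001
```

View pics/v3.png

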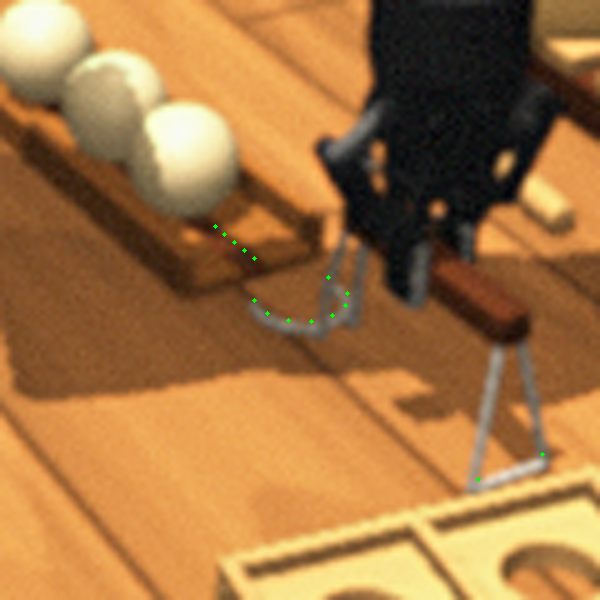

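The side crop shows the pocket at (300,328) just outside the gutter's open end at (240,280). The overlay sits about 1–1.7 px above the wires. I'll compare with the image of the spoon standing on the table, which separates camera bias from sag.

```bash
cat >> h.py <<'E'
def wires(s,roi):
    i=s["image"].astype(int); x0,y0,x1,y1=roi; m=np.zeros(i.shape[:2],bool)
    m[y0:y1,x0:x1]=((i.max(2)-i.min(2))<45)[y0:y1,x0:x1]&(i.min(2)>75)[y0:y1,x0:x1]
    return m,i
E
python3 - <<'E'
from h import *
np.set_printoptions(precision=2,suppress=True)
from scipy.spatial.transform import Rotation as Ro
def cmp(name,g,yaw):
    s=load(name); u=np.array([np.cos(yaw),np.sin(yaw),0]);n=np.array([u[1],-u[0],0]); i=s["image"].astype(float)
    sat=i[...,0]-i[...,2]   # wood strongly red-blue
    sat=cv2.GaussianBlur(sat,(3,3),0)
    def off(Q):
        r=[]
        for q in Q:
            p=proj(s,q); c=int(round(p[0])); rr=np.arange(int(p[1])-5,int(p[1])+8)
            col=sat[rr,c]; w=np.clip(np.median(col)-15-col,0,None)
            k=rr[np.argmax(w)]; sel=abs(rr-k)<=2
            r.append((rr[sel]*w[sel]).sum()/w[sel].sum()-p[1])
        return np.array(r)
    print(name,"foot",off([g-u*.07+n*b+[0,0,.0025] for b in np.linspace(-.014,.014,6)]),"ring",off([g+u*(.108+.025*np.cos(a))+n*.025*np.sin(a)+[0,0,.0025] for a in np.arange(3.9,5.0,.15)]))
cmp("side1",np.array([.4285,-.0683,0]),1.597)
cmp("side2",np.array([.4280,-.0681,.0391]),1.597)
cmp("side3",np.array([.5803,-.1068,.0719-.0648]),1.626)
E
```

```text
side1 foot [1.27 1.33 1.25 1.14 1.33 1.39] ring [1.08 1.14 1.23 1.13 1.08 0.91 1.62 1.7 ]
side2 foot [1.24 1.29 1.08 0.97 1.24 1.47] ring [1.06 1.14 0.78 0.7  0.5  1.12 0.94 1.24]
side3 foot [1.3  1.68 1.52 1.52 1.01 1.12] ring [1.39 1.13 0.93 0.82 0.82 0.68 0.64 0.59]
```

```bash
python3 - <<'E'
from h import *
np.set_printoptions(precision=2,suppress=True)
go(.5841,-.108,.074,1.626)
t=read_camera("top"); np.savez("pics/top3.npz",**t)
st=get_state();g=np.array([*st["tcp_pos"][:2],st["tcp_pos"][2]-.0648]);u=np.array([np.cos(1.626),np.sin(1.626),0]);n=np.array([u[1],-u[0],0])
x0,y0=225,140
o=cv2.resize(t["image"][y0:y0+80,x0:x0+100],None,fx=7,fy=7,interpolation=cv2.INTER_CUBIC)
Q=[g+u*(.108+.025*np.cos(a))+n*.025*np.sin(a)+[0,0,.0025] for a in np.arange(1.3,5.1,.3)]
for y in np.arange(.05,.1,.01): Q.append(np.array([.5781-.0552*y,y,.008]))
for q in Q:
    p=(proj(t,q)-[x0,y0]+.5)*7; cv2.circle(o,tuple(int(v) for v in p),2,(0,255,0),-1)
cv2.imwrite("pics/v4.png",o[:,:,::-1])
E
```

```text
clock 4.30 tcp [ 0.58 -0.11  0.07] yaw 1.6259 tilt 0.0049 F [-0.3 -1.4 -1.1] gap 0.0182 travel [-0.03  0.07 -0.02] turn -0.0001
```

View pics/v4.png

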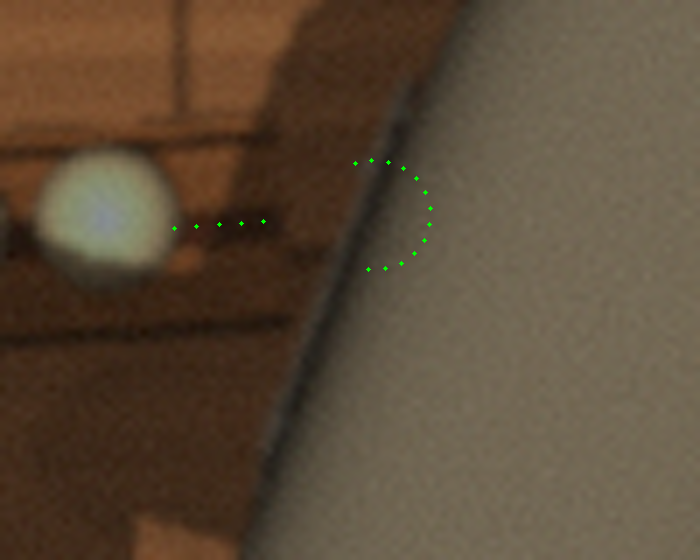

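The arm hides the pocket in the top view, and only cheese 1 at (105,212) and the slot show. In the earlier top view, with the spoon standing, part of the ring is visible. I'll use that to get the offset between top camera and robot, and the side view for the slot.

```bash
python3 - <<'E'
from h import *
np.set_printoptions(precision=2,suppress=True,linewidth=200)
t=load("top1"); g=np.array([.4285,-.0683,0]);yaw=1.597
u=np.array([np.cos(yaw),np.sin(yaw),0]);n=np.array([u[1],-u[0],0])
for a in(1.2,1.5,1.8,4.5,4.8,5.1):print(a,proj(t,g+u*(.108+.025*np.cos(a))+n*.025*np.sin(a)+[0,0,.0025]))
sat=t["image"][...,0].astype(int)-t["image"][...,2]
print("R-B cols 262..276"); 
for r in range(203,234): print(r,sat[r,262:277])
# slot in side0
s=load("side0"); G=cv2.GaussianBlur(s["image"][...,1],(3,3),0).astype(float)
for y in np.arange(.05,.081,.01):
    p=proj(s,[.5781-.0552*y,y,.008]); r=int(round(p[1])); x0=int(p[0]); q=proj(s,[.5781-.0552*y-.008,y,.008]);q2=proj(s,[.5781-.0552*y+.008,y,.008]); print(p,"row",r,"from",x0-22,G[r,x0-22:x0+24].astype(int))
E
```

```text
1.2 [263.27 211.42]
1.5 [265.6  210.78]
1.8 [268.01 210.85]
4.5 [268.63 226.49]
4.8 [266.21 226.77]
5.1 [263.83 226.32]
R-B cols 262..276
203 [39 40 41 41 41 40 41 42 42 40 41 42 39 41 39]
204 [40 39 41 41 41 38 41 41 36 43 38 41 40 42 40]
205 [42 38 41 39 38 40 41 41 41 38 41 38 41 40 41]
206 [40 40 41 44 38 46 37 41 40 42 42 41 43 41 43]
207 [42 44 43 41 42 39 41 42 42 43 44 43 41 42 42]
208 [45 39 42 42 42 44 42 43 40 40 43 44 43 43 41]
209 [42 41 39 38 33 32 34 35 36 38 41 38 44 43 38]
210 [42 39 29 23 20 21 20 20 22 25 34 36 37 41 34]
211 [40 36 27 17 15 18 17 14 15 16 16 26 35 34 26]
212 [39 39 32 28 24 29 30 25 22 17 12 17 24 21 20]
213 [41 37 40 40 34 40 40 38 35 29 21 20 14 18 16]
214 [39 41 41 38 38 40 39 40 39 42 34 27 15 17 15]
215 [38 40 37 42 39 42 39 40 40 41 35 30 18 17 17]
216 [37 39 35 40 39 36 38 39 39 38 33 26 16 17 18]
217 [39 39 41 39 36 37 41 41 38 36 27 21 15 15 19]
218 [39 40 35 39 40 40 40 41 37 29 22 16 14 19 19]
219 [40 38 36 38 36 38 37 39 32 26 17 15 18 22 21]
220 [35 39 40 39 36 36 36 35 27 20 15 14 19 21 22]
221 [35 35 34 32 34 35 36 30 18 14 16 18 22 
[... 794 characters left out ...]
85 106 128 145 156 163 164 162 159 155 154]
[313.39 219.52] row 220 from 291 [ 77  62  54  53  56  58  61  70  86 103 116 119 117 120 123 123 118 106  90  73  62  58  61  72  89 107 118 124 126 124 121 118 113 104  95  83  68  64  80 107 134 152 160 159 157 154]
[311.42 217.92] row 218 from 289 [ 77  61  55  56  58  58  64  78  94 113 125 126 124 126 127 124 111  93  77  65  59  57  62  73  89 107 120 125 126 126 126 127 127 128 125 116 101  83  65  62  86 124 151 159 157 155]
[309.46 216.33] row 216 from 287 [ 72  61  59  59  59  62  70  84 102 115 120 121 117 110 103 100  94  78  59  44  37  41  57  77  96 111 120 124 124 124 125 125 125 124 119 107  91  75  63  57  53  59  85 124 149 156]
```

```bash

python3 -m crank '{"travel":[[0,0,0],[0,0,0],[0,0,0]],"turn":[0,0,0]}'
python3 -c "
from h import *
go(.5840,-.108,.0738,1.626)"
```

```text
clock: 4.6
tcp_pos: [0.584, -0.108, 0.0761]
orientation: [0.001, 0.687, 0.726, 0.0]
wrist_force: [-0.4, 0.2, -1.5]
finger_gap: 0.0179
clock 4.60 tcp [ 0.584  -0.108   0.0761] yaw 1.6258 tilt 0.0015 F [-0.4  0.2 -1.5] gap 0.0179 travel [0.    0.001 0.058] turn -0.0002
```

```bash

python3 -m crank '{"travel":[[0.2,0,0.05],[0.6,0,0.05],[1.0,0,0.05],[1.4,0,0.05],[1.7,0,0.05]],"turn":[0,0,0,0,0]}'
python3 -m crank '{"travel":[[0.3,0,0],[0.45,0,0],[0.5,0,0],[0.5,0,0],[0.5,0,0]],"turn":[0,0,0,0,0]}'
python3 - <<'E'
from h import *
np.set_printoptions(precision=2,suppress=True)
go(.5774,.013,.074,1.626)
s=read_camera("side"); np.savez("pics/side4.npz",**s)
st=get_state();g=np.array([*st["tcp_pos"][:2],st["tcp_pos"][2]-.0648]);u=np.array([np.cos(1.626),np.sin(1.626),0]);n=np.array([u[1],-u[0],0])
x0,y0=250,150
o=cv2.resize(s["image"][y0:y0+90,x0:x0+110],None,fx=6,fy=6,interpolation=cv2.INTER_CUBIC)
for q in [g+u*.1165+n*b+[0,0,.0025] for b in(-.0235,.0235)]+[np.array([.5781-.0552*.1185,.1185,.039])]:
    p=(proj(s,q)+[0,1.2]-[x0,y0]+.5)*6; cv2.circle(o,tuple(int(v) for v in p),2,(0,255,0),-1)
cv2.imwrite("pics/v5.png",o[:,:,::-1])
E
```

```text
clock: 5.02
tcp_pos: [0.5796, -0.0384, 0.0735]
orientation: [-0.0, 0.687, 0.726, 0.0]
wrist_force: [-0.1, 1.3, -1.5]
finger_gap: 0.0183
clock: 5.43
tcp_pos: [0.5789, -0.0203, 0.0734]
orientation: [0.0, 0.687, 0.726, 0.0]
wrist_force: [-0.4, -0.1, -1.5]
finger_gap: 0.018
clock 5.43 tcp [ 0.58 -0.02  0.07] yaw 1.6257 tilt 0.0004 F [-0.4 -0.1 -1.5] gap 0.0180 travel [ 0.83  0.01 -0.02] turn -0.0003
```

View pics/v5.png

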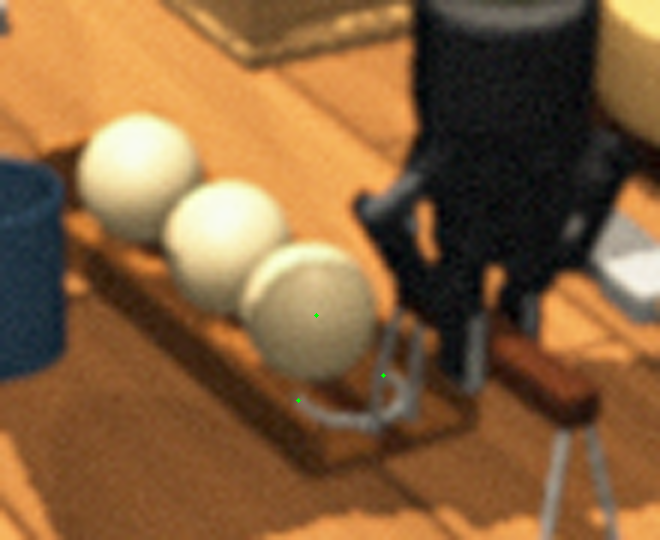

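The side crop shows the pocket inside the gutter with its tips at (298,400), just short of cheese 1 at (312,312), and everything is lined up. I advance slowly.

```bash

python3 -m crank '{"travel":[[0.12,0,0],[0.26,0,0],[0.4,0,0],[0.52,0,0],[0.62,0,0]],"turn":[0,0,0,0,0]}'
python3 -m crank '{"travel":[[0.05,0,0],[0.1,0,0],[0.15,0,0],[0.2,0,0],[0.2,0,0]],"turn":[0,0,0,0,0]}'
python3 - <<'E'
from h import *
go(.5774,.013,.074,1.626)
s=read_camera("side"); np.savez("pics/side5.npz",**s)
x0,y0=250,140
o=cv2.resize(s["image"][y0:y0+100,x0:x0+110],None,fx=5,fy=5,interpolation=cv2.INTER_CUBIC)
cv2.imwrite("pics/v6.png",o[:,:,::-1])
E
```

```text
clock: 5.9
tcp_pos: [0.5773, 0.0054, 0.0733]
orientation: [-0.0, 0.687, 0.726, 0.0]
wrist_force: [-0.4, -0.9, -1.3]
finger_gap: 0.018
clock: 6.32
tcp_pos: [0.5769, 0.013, 0.0733]
orientation: [-0.0, 0.687, 0.726, 0.0]
wrist_force: [1.0, -0.5, -1.8]
finger_gap: 0.0178
clock 6.32 tcp [0.5769 0.013  0.0733] yaw 1.6260 tilt 0.0002 F [ 1.  -0.5 -1.8] gap 0.0178 travel [-0.001  0.012 -0.017] turn 0.0000
```

View pics/v6.png

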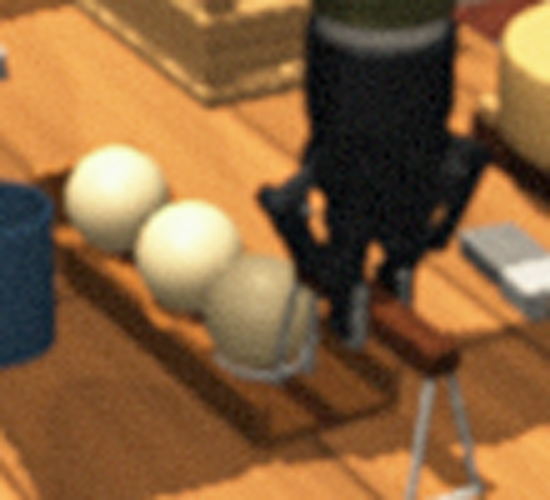

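The cheese sits over the ring with the neck wires against it. I lift.

```bash

python3 -m crank '{"travel":[[0,0,-0.1],[0,0,-0.3],[0,0,-0.55],[0,0,-0.8],[0,0,-1.1]],"turn":[0,0,0,0,0]}'
python3 -m crank '{"travel":[[0,0,-0.3],[0,0,-0.5],[0,0,-0.6],[0,0,-0.6],[0,0,-0.6]],"turn":[0,0,0,0,0]}'
python3 - <<'E'
from h import *
go(.5774,.013,.074,1.626)
s=read_camera("side"); np.savez("pics/side6.npz",**s)
x0,y0=250,120
o=cv2.resize(s["image"][y0:y0+120,x0:x0+110],None,fx=4,fy=4,interpolation=cv2.INTER_CUBIC)
cv2.imwrite("pics/v7.png",o[:,:,::-1])
E
```

```text
clock: 6.78
tcp_pos: [0.577, 0.0126, 0.1184]
orientation: [0.0, 0.687, 0.726, 0.0]
wrist_force: [-0.0, 1.0, -3.4]
finger_gap: 0.0179
clock: 7.2
tcp_pos: [0.577, 0.0127, 0.1414]
orientation: [0.0, 0.687, 0.726, 0.0]
wrist_force: [0.7, 0.4, -2.8]
finger_gap: 0.018
clock 7.20 tcp [0.577  0.0127 0.1414] yaw 1.6258 tilt 0.0004 F [ 0.7  0.4 -2.8] gap 0.0180 travel [0.008 0.01  1.686] turn -0.0002
```

View pics/v7.png

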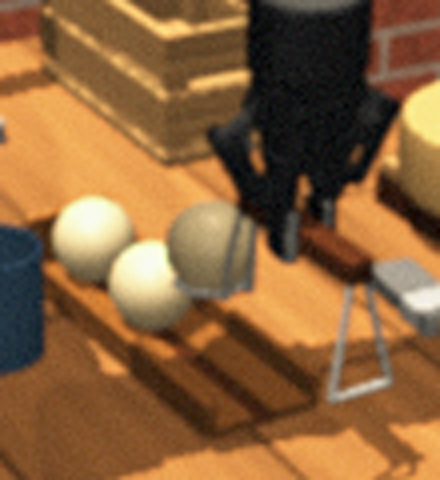

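The cheese rests in the pocket at (210,245), and the other two are still in the gutter; the wrist force changed by the expected 1.4 N. The moves can't pitch the tool, so I will tip dynamically: from just above the tray wall, jerk the spoon backwards so the cheese rolls over the tips into the nest. First I carry it over with gentle ramps.

```bash

python3 -m crank '{"travel":[[-0.1,-0.015,0],[-0.3,-0.044,0],[-0.6,-0.09,0],[-1.0,-0.147,0],[-1.5,-0.22,0]],"turn":[0,0,0,0,0]}'
python3 -m crank '{"travel":[[-0.6,-0.09,0],[-1.2,-0.18,0],[-1.8,-0.26,0],[-2.4,-0.35,0],[-3.0,-0.44,0]],"turn":[0,0,0,0,0]}'
python3 -m crank '{"travel":[[-0.6,-0.09,0],[-1.2,-0.18,0],[-1.8,-0.26,0],[-2.4,-0.35,0],[-3.0,-0.44,0]],"turn":[0,0,0,0,0]}'
python3 -m crank '{"travel":[[-0.5,-0.07,0],[-0.9,-0.13,0],[-1.2,-0.18,0],[-1.45,-0.21,0],[-1.62,-0.24,0]],"turn":[0,0,0,0,0]}'
python3 -m crank '{"travel":[[-0.1,-0.015,0],[-0.16,-0.02,0],[-0.16,-0.02,0],[-0.16,-0.02,0],[-0.16,-0.02,0]],"turn":[0.02,0.06,0.1,0.14,0.155]}'
python3 - <<'E'
from h import *
np.set_printoptions(precision=3,suppress=True)
t0=load("top0")
print("silver",ray(t0,(635/1.4,245/1.4),.02),"bowl",ray(t0,(580/1.4,307/1.4),.045),"wheel",ray(t0,(547/1.4,175/1.4),.04))
go(.5429,-.3611,.0978,1.471)
s=read_camera("side"); np.savez("pics/side7.npz",**s)
m,k=blobs(s,(250,100,480,320),lambda i:(i[...,2]>110)&(i[...,0]-i[...,2]<110),80)
for q in k: print(cv2.minEnclosingCircle(q),cv2.contourArea(q))
st=get_state();p=st["tcp_pos"];print("pocket pred px",proj(s,[p[0]+.108*np.cos(1.471),p[1]+.108*np.sin(1.471),p[2]-.0648+.0263]))
E
```

```text
clock: 7.67
tcp_pos: [0.5711, -0.0486, 0.1409]
orientation: [-0.0, 0.687, 0.727, -0.0]
wrist_force: [0.1, 0.1, -2.4]
finger_gap: 0.0178
clock: 8.08
tcp_pos: [0.5597, -0.1708, 0.141]
orientation: [-0.0, 0.688, 0.726, -0.0]
wrist_force: [0.0, 0.2, -3.1]
finger_gap: 0.0183
clock: 8.5
tcp_pos: [0.5485, -0.2916, 0.1409]
orientation: [-0.0, 0.688, 0.726, -0.0]
wrist_force: [0.1, -0.4, -4.0]
finger_gap: 0.0182
clock: 8.92
tcp_pos: [0.5431, -0.3556, 0.141]
orientation: [-0.0, 0.688, 0.726, 0.0]
wrist_force: [-0.0, -0.4, -3.2]
finger_gap: 0.0182
clock: 9.33
tcp_pos: [0.5433, -0.3601, 0.1413]
orientation: [-0.0, 0.742, 0.671, 0.0]
wrist_force: [0.8, -0.7, -3.0]
finger_gap: 0.0182
silver [ 0.545 -0.544  0.02 ] bowl [ 0.407 -0.404  0.045] wheel [ 0.705 -0.353  0.04 ]
clock 9.33 tcp [ 0.543 -0.36   0.141] yaw 1.4698 tilt 0.0005 F [ 0.8 -0.7 -3. ] gap 0.0182 travel [-0.027 -0.006  1.087] turn -0.0012
((422.6376037597656, 299.4816589355469), 17.802175521850586) 91.5
((340.0, 293.5), 21.708393096923828) 238.5
((369.0, 285.0), 18.384876251220703) 111.5
((379.0, 250.2857208251953), 13.280442237854004) 395.0
((354.5, 191.5), 13.656599998474121) 192.5
((280.5, 182.0), 17.923547744750977) 433.0
((430.5, 144.0), 13.647443771362305) 100.0
((381.5, 153.5), 27.212228775024414) 705.5
((434.4032287597656, 112.5), 15.7959623336792) 268.5
pocket pred px [378.731 250.436]
```

```bash

python3 -m crank '{"travel":[[-0.027,0,0.1],[-0.027,0,0.3],[-0.027,0,0.5],[-0.027,0,0.7],[-0.027,0,0.85]],"turn":[0,0,0,0,0]}'
python3 -m crank '{"travel":[[0,0,0.1],[0,0,0.18],[0,0,0.23],[0,0,0.23],[0,0,0.23]],"turn":[0,0,0,0,0]}'
python3 - <<'E'
from h import *
np.set_printoptions(precision=3,suppress=True)
go(.5429,-.3611,.0978,1.471)
s=read_camera("side"); np.savez("pics/side8.npz",**s)
m,k=blobs(s,(330,200,440,320),lambda i:(i[...,2]>110)&(i[...,0]-i[...,2]<110),80)
for q in k: print(cv2.minEnclosingCircle(q),cv2.contourArea(q))
st=get_state();p=st["tcp_pos"];print("pocket pred px",proj(s,[p[0]+.108*np.cos(1.471),p[1]+.108*np.sin(1.471),p[2]-.0648+.0263]),"nested pred",proj(s,[.5533,-.2576,.038]))
x0,y0=320,200
o=cv2.resize(s["image"][y0:y0+120,x0:x0+130],None,fx=5,fy=5,interpolation=cv2.INTER_CUBIC); cv2.imwrite("pics/v8.png",o[:,:,::-1])
E
```

```text
clock: 9.8
tcp_pos: [0.5423, -0.3614, 0.1054]
orientation: [-0.001, 0.741, 0.671, -0.0]
wrist_force: [-0.4, -0.2, -3.3]
finger_gap: 0.0176
clock: 10.22
tcp_pos: [0.543, -0.3621, 0.0982]
orientation: [0.0, 0.742, 0.671, 0.0]
wrist_force: [0.7, 1.3, -2.7]
finger_gap: 0.0178
clock 10.22 tcp [ 0.543 -0.362  0.098] yaw 1.4708 tilt 0.0003 F [ 0.7  1.3 -2.7] gap 0.0178 travel [ 0.025 -0.006  0.011] turn -0.0002
((346.0, 292.0), 17.46434783935547) 178.5
((366.0, 286.0), 15.264437675476074) 127.5
((377.0714416503906, 267.69049072265625), 13.345528602600098) 390.0
pocket pred px [377.412 267.11 ] nested pred [377.062 275.928]
```

View pics/v8.png

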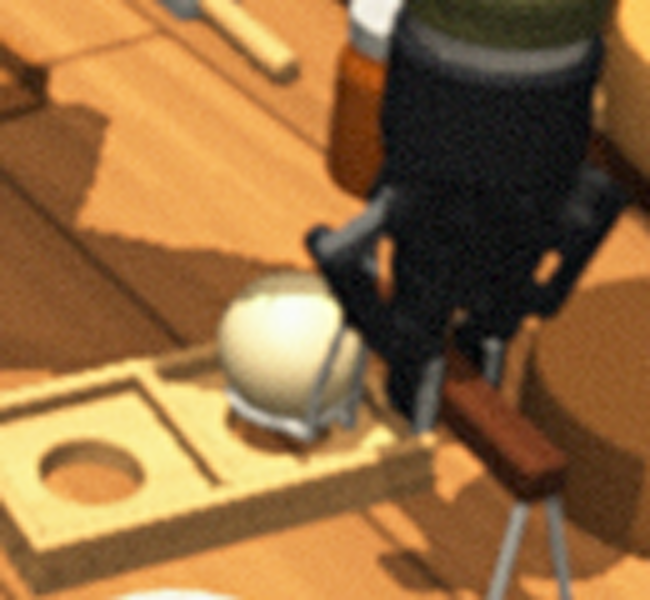

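The crop shows the cheese in the spoon right above nest a at (280,430), with the neck clearing the wall. I jerk the spoon back.

```bash

python3 -m crank '{"travel":[[-1.04,0,0],[-1.3,0,0],[-1.3,0,0],[-1.3,0,0],[-1.3,0,0]],"turn":[0,0,0,0,0]}'
python3 - <<'E'
from h import *
np.set_printoptions(precision=3,suppress=True)
go(.5429,-.3611,.0978,1.471)
for j in(0,1):
    s=read_camera("side"); np.savez("pics/side9.npz",**s)
    m,k=blobs(s,(330,200,440,320),lambda i:(i[...,2]>110)&(i[...,0]-i[...,2]<110),80)
    for q in k: print(cv2.minEnclosingCircle(q),cv2.contourArea(q))
st=get_state();p=st["tcp_pos"];print("pocket pred px",proj(s,[p[0]+.108*np.cos(1.471),p[1]+.108*np.sin(1.471),p[2]-.0648+.0263]),"nested pred",proj(s,[.5533,-.2576,.038]))
E
```

```text
clock: 10.68
tcp_pos: [0.5378, -0.4133, 0.0984]
orientation: [-0.0, 0.742, 0.671, 0.0]
wrist_force: [-0.3, 0.9, -1.8]
finger_gap: 0.0178
clock 10.68 tcp [ 0.538 -0.413  0.098] yaw 1.4708 tilt 0.0006 F [-0.3  0.9 -1.8] gap 0.0178 travel [ 1.31  -0.003  0.015] turn -0.0002
((380.5, 292.0), 22.321613311767578) 158.5
((344.6875, 295.0), 17.768686294555664) 213.0
((375.68182373046875, 274.4090881347656), 12.551640510559082) 338.0
((401.0, 202.0), 11.180439949035645) 156.5
((380.5, 292.5), 22.192440032958984) 158.5
((344.828125, 294.0), 17.885101318359375) 213.0
((376.0, 275.0), 12.530064582824707) 326.0
((401.0, 202.5), 11.280613899230957) 163.5
pocket pred px [389.808 280.61 ] nested pred [377.062 275.928]
```

The cheese is in nest a: (376,275) against a predicted (377,276), and the wrist load is back to the spoon alone. I lift and return to the gutter.

```bash

python3 -m crank '{"travel":[[0,0,-0.5],[0,0,-1.2],[0,0,-1.6],[0,0,-1.6]],"turn":[0,0,0,0]}'
python3 -m crank '{"travel":[[0.5,0.02,0],[1.3,0.06,0],[2.2,0.11,0],[3.1,0.15,0],[4.0,0.2,0]],"turn":[0,0,0,0,0]}'
python3 -m crank '{"travel":[[0.9,0.045,0],[1.8,0.09,0],[2.6,0.13,0],[3.2,0.16,0],[3.6,0.18,0]],"turn":[-0.03,-0.06,-0.09,-0.12,-0.155]}'
python3 -m crank '{"travel":[[0.1,0,0],[0.1,0,0],[0.1,0,0]],"turn":[0,0,0]}'
python3 - <<'E'
from h import *
np.set_printoptions(precision=3,suppress=True)
go(.5840,-.108,.0735,1.626)
s=read_camera("side"); np.savez("pics/side10.npz",**s); t=read_camera("top"); np.savez("pics/top10.npz",**t)
for nm in("side0","side10"):
    c=load(nm); i=c["image"]; 
    m,k=blobs(c,(255,160,320,225),lambda i:(i[...,2]>110)&(i[...,0]-i[...,2]<120),60)
    print(nm,[(np.round(cv2.minEnclosingCircle(q)[0],1),cv2.contourArea(q)) for q in k])
m,k=blobs(t,(165,155,262,195),lambda i:(i[...,2]>70)&(i[...,0]-i[...,2]<45),40)
print("top",[(ray(t,cv2.minEnclosingCircle(q)[0],.039),cv2.contourArea(q)) for q in k])
m,k=blobs(t,(340,150,385,225),lambda i:(i[...,2]>85)&(i[...,0]-i[...,2]<45),40)
print("top nest",[(ray(t,cv2.minEnclosingCircle(q)[0],.038),cv2.contourArea(q)) for q in k])
E
```

```text
clock: 11.12
tcp_pos: [0.5398, -0.4144, 0.167]
orientation: [0.004, 0.741, 0.671, 0.0]
wrist_force: [0.1, -1.6, -0.6]
finger_gap: 0.018
clock: 11.53
tcp_pos: [0.561, -0.253, 0.1607]
orientation: [-0.001, 0.742, 0.671, -0.0]
wrist_force: [0.6, -0.6, -1.3]
finger_gap: 0.0183
clock: 11.95
tcp_pos: [0.5825, -0.109, 0.1609]
orientation: [-0.001, 0.686, 0.728, -0.0]
wrist_force: [0.3, 0.4, -1.7]
finger_gap: 0.0179
clock: 12.2
tcp_pos: [0.5826, -0.1087, 0.1614]
orientation: [-0.0, 0.687, 0.726, -0.0]
wrist_force: [-0.6, -0.2, -1.7]
finger_gap: 0.0177
clock 12.20 tcp [ 0.583 -0.109  0.161] yaw 1.6258 tilt 0.0008 F [-0.6 -0.2 -1.7] gap 0.0177 travel [0.015 0.038 2.199] turn -0.0002
side0 [(array([294.5, 193. ]), 488.0), (array([273. , 177.5]), 200.0)]
side10 [(array([287.9, 186.7]), 194.0), (array([273. , 177.5]), 208.0)]
top [(array([0.562, 0.283, 0.039]), 223.0), (array([0.567, 0.194, 0.039]), 204.0)]
top nest [(array([ 0.554, -0.261,  0.038]), 167.5)]
```

```bash

python3 -m crank '{"travel":[[0.015,0.038,0.5],[0.015,0.038,1.2],[0.015,0.038,1.8],[0.015,0.038,2.1],[0.015,0.038,2.19]],"turn":[0,0,0,0,0]}'
python3 -m crank '{"travel":[[0,0,0],[0,0,0],[0,0,0],[0,0,0]],"turn":[0,0,0,0]}'
python3 -c "
from h import *
go(.5731,.0891,.0735,1.626)"
```

```text
clock: 12.72
tcp_pos: [0.5823, -0.1088, 0.0714]
orientation: [-0.002, 0.688, 0.725, -0.001]
wrist_force: [-0.5, 0.7, -1.7]
finger_gap: 0.0177
clock: 13.05
tcp_pos: [0.5855, -0.1087, 0.0759]
orientation: [0.001, 0.688, 0.726, 0.001]
wrist_force: [0.8, 0.0, -2.1]
finger_gap: 0.0181
clock 13.05 tcp [ 0.5855 -0.1087  0.0759] yaw 1.6254 tilt 0.0026 F [ 0.8  0.  -2.1] gap 0.0181 travel [ 4.954 -0.041  0.056] turn -0.0006
```

```bash

python3 -m crank '{"travel":[[0.2,-0.02,0.03],[0.6,-0.02,0.03],[1.1,-0.02,0.03],[1.6,-0.02,0.03],[2.1,-0.02,0.03]],"turn":[0,0,0,0,0]}'
python3 -m crank '{"travel":[[0.5,0,0],[1.0,0,0],[1.5,0,0],[1.9,0,0],[2.1,0,0]],"turn":[0,0,0,0,0]}'
python3 -m crank '{"travel":[[0,0,0],[0,0,0],[0,0,0]],"turn":[0,0,0]}'
python3 - <<'E'
from h import *
np.set_printoptions(precision=3,suppress=True)
go(.5731,.0891,.0735,1.626)
s=read_camera("side"); np.savez("pics/side11.npz",**s)
m,k=blobs(s,(250,150,320,225),lambda i:(i[...,2]>95)&(i[...,0]-i[...,2]<120),60)
print([(np.round(cv2.minEnclosingCircle(q)[0],1),cv2.contourArea(q)) for q in k])
E
```

```text
clock: 13.47
tcp_pos: [0.5791, -0.023, 0.0739]
orientation: [0.0, 0.687, 0.726, 0.0]
wrist_force: [-0.2, -0.0, -1.3]
finger_gap: 0.0179
clock: 13.88
tcp_pos: [0.5742, 0.0621, 0.0739]
orientation: [0.0, 0.687, 0.727, 0.001]
wrist_force: [-0.0, 0.7, -1.2]
finger_gap: 0.0181
clock: 14.13
tcp_pos: [0.5747, 0.059, 0.0735]
orientation: [0.0, 0.688, 0.726, 0.0]
wrist_force: [0.2, -0.3, -1.3]
finger_gap: 0.0182
clock 14.13 tcp [0.575 0.059 0.073] yaw 1.6253 tilt 0.0006 F [ 0.2 -0.3 -1.3] gap 0.0182 travel [ 0.752  0.001 -0.001] turn -0.0007
[(array([280.1, 182.8]), 482.5)]
```

```bash

python3 -m crank '{"travel":[[0.12,0,0],[0.25,0,0],[0.38,0,0],[0.48,0,0],[0.57,0,0]],"turn":[0,0,0,0,0]}'
python3 -m crank '{"travel":[[0.05,0,0],[0.1,0,0],[0.14,0,0],[0.18,0,0],[0.18,0,0]],"turn":[0,0,0,0,0]}'
python3 -m crank '{"travel":[[0,0,-0.08],[0,0,-0.25],[0,0,-0.4],[0,0,-0.5],[0,0,-0.5]],"turn":[0,0,0,0,0]}'
python3 - <<'E'
from h import *
np.set_printoptions(precision=3,suppress=True)
go(.5731,.0891,.0735,1.626)
s=read_camera("side"); np.savez("pics/side12.npz",**s)
m,k=blobs(s,(250,140,320,225),lambda i:(i[...,2]>95)&(i[...,0]-i[...,2]<120),60)
print([(np.round(cv2.minEnclosingCircle(q)[0],1),cv2.contourArea(q)) for q in k])
st=get_state();p=st["tcp_pos"];print("pocket pred px",proj(s,[p[0]+.108*np.cos(1.626),p[1]+.108*np.sin(1.626),p[2]-.0648+.0263]),"c3",proj(s,[.5625,.2834,.039]))
E
```

```text
clock: 14.6
tcp_pos: [0.5731, 0.0829, 0.0733]
orientation: [-0.0, 0.687, 0.726, 0.0]
wrist_force: [-0.0, 0.7, -0.8]
finger_gap: 0.0181
clock: 15.02
tcp_pos: [0.5728, 0.0898, 0.0733]
orientation: [-0.0, 0.687, 0.726, 0.0]
wrist_force: [0.3, -0.1, -2.3]
finger_gap: 0.018
clock: 15.43
tcp_pos: [0.5738, 0.0895, 0.0948]
orientation: [0.001, 0.687, 0.726, 0.001]
wrist_force: [0.7, -0.1, -1.8]
finger_gap: 0.0179
clock 15.43 tcp [0.574 0.089 0.095] yaw 1.6256 tilt 0.0024 F [ 0.7 -0.1 -1.8] gap 0.0179 travel [-0.008 -0.018  0.533] turn -0.0004
[(array([278.5, 178. ]), 389.0)]
pocket pred px [288.15  184.527] c3 [273.786 178.467]
```

```bash

python3 -m crank '{"travel":[[0,0,0],[0,0,0]],"turn":[0,0]}'
python3 - <<'E'
from h import *
np.set_printoptions(precision=3,suppress=True)
F=[]
for i in range(4): s=read_camera("side"); F.append(get_state()["wrist_force"][2])
np.savez("pics/side13.npz",**s); print(F)
st=get_state();p=st["tcp_pos"];P=proj(s,[p[0]+.108*np.cos(1.626),p[1]+.108*np.sin(1.626),p[2]-.0648+.0263]);print(P,p)
B=s["image"][...,2].astype(int)
for r in range(166,208,3): print(r,B[r,258:306:2])
E
```

```text
clock: 15.65
tcp_pos: [0.5726, 0.0895, 0.0931]
orientation: [-0.0, 0.687, 0.726, -0.0]
wrist_force: [0.3, -0.6, -2.5]
finger_gap: 0.0178
[np.float64(-3.906110074754204), np.float64(-4.088469248710461), np.float64(-3.2026480740754266), np.float64(-3.5063019733111576)]
[287.855 184.96 ] [0.573 0.09  0.093]
166 [75 72 69 82 85 90 89 88 86 85 84 86 82 79 76 47 26 16 18 71 62 10 21 18]
169 [ 66  76  73  76  78  84 127 155 156 117  83  81  81  88  81  78  49  17
  17  28  62  21  11  14]
172 [ 81  76  76  63 161 223 230 236 230 215 200 140  86  82  85  78  81  33
  13  15  21  24  22  26]
175 [ 31  18  15 129 197 214 232 239 229 206 189 164 116 117 151 157 146  99
  21  10  12  18  20  21]
178 [109  27  42 149 175 186 199 211 197 178 164 158 202 224 232 235 222 201
  83  15   5  27  15  28]
181 [ 96 116  29 117 136 151 156 154 158 135 142 191 212 231 215 154 135 118
  86 103  50  18  16  37]
184 [ 75  40  17  62  93 105 115 104 104  98 142 175 188 140 109 129 125  94
  89  94  72  29   9  43]
187 [ 54  46  47  53  55  70  73  68  73  66 114 141  96  94 113 112 103  80
  91  77  70  46  18  43]
190 [ 56  38  22  38  49  34  40  40  39  29  60 102  79  84  89  84  81  76
  74  70  57  67  81  65]
193 [61 47 18 26 22 47 55 51 48 39 27 67 66 74 70 76 74 68 62 64 55 17 44 59]
196 [ 53  52  55  29  26  26  26  53  53  50  53 111 120  96  89  80  83  85
 103  78  56  12  22  17]
199 [56 45 37 40 49 26 29 18 36 43 43 57 32 21 31 31 50 46 27 29 20 28 19 23]
202 [53 49 42 42 39 45 42 22 25 25 28 32 37 28 34 20 12 17 24 31 31 23 26 31]
205 [53 40 41 47 42 46 80 78 34 28 23 13 22 30 28 37 26 15 30 22 31 30 23 28]
```

The second cheese is carried too: it is centred at the predicted pocket pixel (288,185) and the load is −3.6 N. I lift it, carry it over, then turn to face −y for nest b, because the bowl blocks the other side.

```bash

python3 -m crank '{"travel":[[0,0,-0.1],[0,0,-0.3],[0,0,-0.6],[0,0,-0.9],[0,0,-1.2]],"turn":[0,0,0,0,0]}'
python3 -m crank '{"travel":[[0,0,-0.25],[0,0,-0.4],[0,0,-0.45],[0,0,-0.45],[0,0,-0.45]],"turn":[0,0,0,0,0]}'
python3 -m crank '{"travel":[[-0.1,-0.05,0],[-0.3,-0.15,0],[-0.6,-0.3,0],[-1.0,-0.5,0],[-1.4,-0.7,0]],"turn":[0,0,0,0,0]}'
python3 -m crank '{"travel":[[-0.4,-0.2,0],[-0.8,-0.4,0],[-1.2,-0.6,0],[-1.6,-0.8,0],[-2.0,-1.0,0]],"turn":[0,0,0,0,0]}'
python3 -m crank '{"travel":[[-0.4,-0.2,0],[-0.8,-0.4,0],[-1.2,-0.6,0],[-1.5,-0.75,0],[-1.75,-0.87,0]],"turn":[0,0,0,0,0]}'
python3 -m crank '{"travel":[[-0.2,-0.1,0],[-0.35,-0.17,0],[-0.45,-0.22,0],[-0.52,-0.26,0],[-0.54,-0.27,0]],"turn":[-0.02,-0.06,-0.12,-0.2,-0.3]}'
for i in 1 2 3 4 5; do python3 -m crank '{"travel":[[0,0,0],[0,0,0],[0,0,0],[0,0,0],[0,0,0]],"turn":[-0.1,-0.2,-0.3,-0.4,-0.5]}'|grep -v orient; done
python3 - <<'E'
from h import *
np.set_printoptions(precision=3,suppress=True)
go(.4718,-.1449,.0978,-1.671); print([get_state()["joint_pos"]])
E
```

```text
clock: 16.27
tcp_pos: [0.5729, 0.0896, 0.1425]
orientation: [0.0, 0.687, 0.726, 0.0]
wrist_force: [-0.2, 0.1, -2.6]
finger_gap: 0.0179
clock: 16.68
tcp_pos: [0.5725, 0.0896, 0.1589]
orientation: [-0.0, 0.687, 0.726, -0.0]
wrist_force: [-0.5, 0.6, -3.5]
finger_gap: 0.0178
clock: 17.1
tcp_pos: [0.5468, 0.0307, 0.1588]
orientation: [-0.0, 0.687, 0.726, -0.0]
wrist_force: [0.2, 0.1, -3.3]
finger_gap: 0.0178
clock: 17.52
tcp_pos: [0.511, -0.0517, 0.159]
orientation: [-0.0, 0.688, 0.726, -0.0]
wrist_force: [-0.8, -0.5, -2.7]
finger_gap: 0.018
clock: 17.93
tcp_pos: [0.48, -0.1235, 0.1591]
orientation: [-0.0, 0.688, 0.726, -0.0]
wrist_force: [0.6, 0.2, -3.8]
finger_gap: 0.0178
clock: 18.35
tcp_pos: [0.471, -0.1449, 0.1592]
orientation: [-0.0, 0.57, 0.822, -0.0]
wrist_force: [0.2, 0.7, -2.0]
finger_gap: 0.0183
clock: 18.77
tcp_pos: [0.4713, -0.1444, 0.1592]
wrist_force: [-0.2, 0.5, -2.3]
finger_gap: 0.0178
clock: 19.18
tcp_pos: [0.4713, -0.1443, 0.1592]
wrist_force: [0.1, 0.1, -2.6]
finger_gap: 0.0181
clock: 19.6
tcp_pos: [0.4713, -0.1443, 0.1591]
wrist_force: [0.1, -0.2, -2.7]
finger_gap: 0.0177
clock: 20.02
tcp_pos: [0.4713, -0.1442, 0.1591]
wrist_force: [-0.2, 0.7, -3.5]
finger_gap: 0.0181
clock: 20.43
tcp_pos: [0.4712, -0.1442, 0.1591]
wrist_force: [-0.1, -0.3, -2.3]
finger_gap: 0.0178
clock 20.43 tcp [ 0.471 -0.144  0.159] yaw -1.8529 tilt 0.0007 F [-0.1 -0.3 -2.3] gap 0.0178 travel [ 0.014 -0.019  1.533] turn -0.1819
[array([-0.46 ,  0.191, -0.296,  1.084,  0.001, -1.749])]
```

```bash

python3 -m crank '{"travel":[[0,0,0],[0,0,0],[0,0,0],[0,0,0]],"turn":[-0.09,-0.15,-0.182,-0.182]}'
python3 -m crank '{"travel":[[0.02,-0.01,0.1],[0.02,-0.01,0.35],[0.02,-0.01,0.65],[0.02,-0.01,0.95],[0.02,-0.01,1.2]],"turn":[0,0,0,0,0]}'
python3 -m crank '{"travel":[[0,0,0.15],[0,0,0.26],[0,0,0.33],[0,0,0.33],[0,0,0.33]],"turn":[0,0,0,0,0]}'
python3 - <<'E'
from h import *
np.set_printoptions(precision=3,suppress=True)
go(.4718,-.1449,.0978,-1.671)
s=read_camera("side"); np.savez("pics/side14.npz",**s)
F=[]
for i in range(4): read_camera("side"); F.append(get_state()["wrist_force"][2])
print(np.array(F))
st=get_state();p=st["tcp_pos"];y=-1.671;print("pocket",p[:2]+.108*np.array([np.cos(y),np.sin(y)]),proj(s,[p[0]+.108*np.cos(y),p[1]+.108*np.sin(y),p[2]-.0648+.0263]))
x0,y0=290,200
o=cv2.resize(s["image"][y0:y0+120,x0:x0+120],None,fx=5,fy=5,interpolation=cv2.INTER_CUBIC); cv2.imwrite("pics/v9.png",o[:,:,::-1])
m,k=blobs(s,(320,200,420,320),lambda i:(i[...,2]>110)&(i[...,0]-i[...,2]<110),60)
for q in k: print(cv2.minEnclosingCircle(q),cv2.contourArea(q))
E
```

```text
clock: 20.77
tcp_pos: [0.4712, -0.1442, 0.1591]
orientation: [0.0, -0.669, 0.743, 0.0]
wrist_force: [0.2, -0.4, -3.1]
finger_gap: 0.0179
clock: 21.18
tcp_pos: [0.4714, -0.1446, 0.1096]
orientation: [-0.0, -0.669, 0.743, 0.001]
wrist_force: [-0.1, 0.1, -3.5]
finger_gap: 0.0178
clock: 21.6
tcp_pos: [0.4724, -0.1449, 0.0983]
orientation: [0.0, -0.669, 0.743, -0.0]
wrist_force: [0.1, -0.2, -1.7]
finger_gap: 0.0177
clock 21.60 tcp [ 0.472 -0.145  0.098] yaw -1.6754 tilt 0.0004 F [ 0.1 -0.2 -1.7] gap 0.0177 travel [0.002 0.015 0.012] turn -0.0044
[-3.337 -3.682 -3.476 -3.153]
pocket [ 0.462 -0.252] [341.13  278.421]
((326.0, 293.0), 7.615873336791992) 74.0
((368.5, 285.0), 14.009025573730469) 81.0
((376.0, 272.5), 14.080227851867676) 478.0
((337.8944396972656, 268.18084716796875), 20.24001693725586) 537.5
((401.0, 202.5), 11.280613899230957) 154.5
```

The load of −3.4 N shows the cheese is still aboard, and the pocket is over nest b. I use the same jerk.

```bash

python3 -m crank '{"travel":[[-1.04,0,0],[-1.3,0,0],[-1.3,0,0],[-1.3,0,0],[-1.3,0,0]],"turn":[0,0,0,0,0]}'
python3 - <<'E'
from h import *
np.set_printoptions(precision=3,suppress=True)
go(.4718,-.1449,.0978,-1.671)
F=[]
for i in range(4): s=read_camera("side"); F.append(get_state()["wrist_force"][2])
print(np.array(F)); np.savez("pics/side15.npz",**s); t=read_camera("top"); np.savez("pics/top15.npz",**t)
print("nested pred a,b",proj(s,[.5533,-.2576,.038]),proj(s,[.4614,-.2484,.038]))
for th in(110,140,165):
    m,k=blobs(s,(310,240,420,320),lambda i:(i[...,2]>th)&(i[...,0]-i[...,2]<90),60)
    print(th,[(cv2.minEnclosingCircle(q),cv2.contourArea(q)) for q in k])
m,k=blobs(t,(340,150,385,225),lambda i:(i[...,2]>85)&(i[...,0]-i[...,2]<45),40)
print("top nest",[(ray(t,cv2.minEnclosingCircle(q)[0],.038),cv2.contourArea(q)) for q in k])
E
```

```text
clock: 22.27
tcp_pos: [0.4781, -0.0935, 0.0985]
orientation: [0.0, -0.669, 0.743, -0.001]
wrist_force: [0.4, 0.2, -1.3]
finger_gap: 0.0182
clock 22.27 tcp [ 0.478 -0.093  0.099] yaw -1.6750 tilt 0.0013 F [ 0.4  0.2 -1.3] gap 0.0182 travel [1.294 0.023 0.018] turn -0.0040
[-1.024 -2.035 -1.341 -1.324]
nested pred a,b [377.062 275.928] [339.444 285.619]
110 [(((375.5740661621094, 275.0), 13.574182510375977), 458.0), (((334.0, 276.5), 20.304039001464844), 569.5)]
140 [(((334.0, 275.5), 19.137758255004883), 479.5), (((375.6600036621094, 273.0), 12.699529647827148), 383.0)]
165 [(((333.0, 275.5), 17.755380630493164), 366.0), (((376.0, 271.5), 11.280613899230957), 308.5)]
top nest [(array([ 0.461, -0.251,  0.038]), 195.5), (array([ 0.554, -0.261,  0.038]), 189.0), (array([ 0.574, -0.219,  0.038]), 244.5)]
```

Top view: cheeses at (0.461, −0.251) and (0.554, −0.261), each within about 4 mm of its nest, and the load is back to the spoon alone. Now I set the spoon down on free table.

```bash

python3 -m crank '{"travel":[[-0.3,0,-0.3],[-0.9,0.3,-0.5],[-1.6,0.8,-0.5],[-2.1,1.1,-0.5],[-2.2,1.2,-0.5]],"turn":[0,0,0,0,0]}'
python3 -m crank '{"travel":[[0,0,0.2],[0,0,0.6],[0,0,1.0],[0,0,1.15],[0,0,1.15]],"turn":[0,0,0,0,0]}'
python3 -m crank '{"travel":[[0,0,0],[0,0,0],[0,0,0]],"turn":[0,0,0]}'
python3 -c "
from h import *
go(.44,0,.0648,-1.671)"
```

```text
clock: 22.93
tcp_pos: [0.4368, 0.0018, 0.1179]
orientation: [-0.0, -0.67, 0.742, 0.001]
wrist_force: [-0.5, 0.1, -1.2]
finger_gap: 0.0176
clock: 23.35
tcp_pos: [0.4382, -0.0012, 0.0703]
orientation: [-0.001, -0.669, 0.744, 0.001]
wrist_force: [-0.2, 0.4, -1.9]
finger_gap: 0.0175
clock: 23.6
tcp_pos: [0.44, -0.001, 0.0728]
orientation: [0.0, -0.669, 0.743, -0.001]
wrist_force: [0.5, 0.7, -0.9]
finger_gap: 0.018
clock 23.60 tcp [ 0.44   -0.001   0.0728] yaw -1.6758 tilt 0.0016 F [ 0.5  0.7 -0.9] gap 0.0180 travel [-0.024  0.002  0.2  ] turn -0.0048
```

```bash

python3 -m crank '{"travel":[[0,0,0.08],[0,0,0.15],[0,0,0.19],[0,0,0.2],[0,0,0.2]],"turn":[0,0,0,0,0]}'
python3 -m crank '{"travel":[[0,0,0],[0,0,0]],"turn":[0,0]}' 
python3 -m crank '{"travel":[[0,0,0],[0,0,0],[0,0,0],[0,0,0],[0,0,0]],"turn":[0,0,0,0,0]}' 70 20
python3 -m crank '{"travel":[[0,0,0],[0,0,0],[0,0,-0.3],[0,0,-0.8],[0,0,-1.4]],"turn":[0,0,0,0,0]}'
python3 -m crank '{"travel":[[0,0,-0.9],[0,0,-1.9],[0,0,-2.5],[0,0,-2.5],[0,0,-2.5]],"turn":[0,0,0,0,0]}'
python3 - <<'E'
from h import *
go(.44,0,.0648,-1.671)
s=read_camera("side"); np.savez("pics/side16.npz",**s)
o=cv2.resize(s["image"][140:330,230:440],None,fx=3,fy=3,interpolation=cv2.INTER_CUBIC); cv2.imwrite("pics/v10.png",o[:,:,::-1])
E
```

```text
clock: 24.02
tcp_pos: [0.4395, -0.0006, 0.0648]
orientation: [0.0, -0.669, 0.743, -0.0]
wrist_force: [-1.3, 0.3, 5.5]
finger_gap: 0.0184
clock: 24.18
tcp_pos: [0.4395, -0.0006, 0.0649]
orientation: [0.0, -0.669, 0.743, -0.001]
wrist_force: [-2.0, -0.2, 5.3]
finger_gap: 0.0174
clock: 24.6
tcp_pos: [0.439, -0.0005, 0.064]
orientation: [-0.0, -0.669, 0.743, 0.0]
wrist_force: [-0.2, 0.2, 1.1]
finger_gap: 0.0699
clock: 25.02
tcp_pos: [0.4377, -0.0003, 0.1195]
orientation: [-0.001, -0.669, 0.743, 0.001]
wrist_force: [1.1, -0.8, 0.1]
finger_gap: 0.0704
clock: 25.43
tcp_pos: [0.4402, -0.0008, 0.2215]
orientation: [0.001, -0.669, 0.743, -0.001]
wrist_force: [-0.5, -0.3, -0.8]
finger_gap: 0.0698
clock 25.43 tcp [ 0.4402 -0.0008  0.2215] yaw -1.6754 tilt 0.0038 F [-0.5 -0.3 -0.8] gap 0.0698 travel [-0.019  0.022  3.918] turn -0.0044
```

View pics/v10.png

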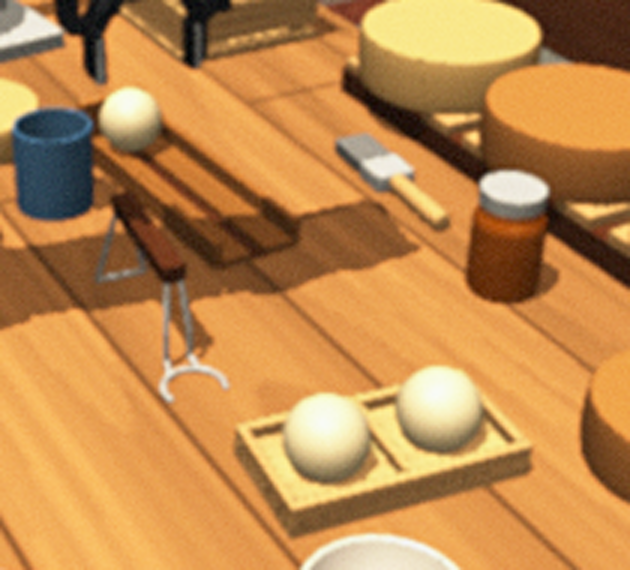

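The picture shows the cheeses in their nests at (327,437) and (440,408), the third still in the gutter at (130,118), and the spoon standing free at (150,290). Handing in.

```bash
python3 -m crank '{"travel":[[0,0,0],[0,0,0],[0,0,0],[0,0,0]],"turn":[0,0,0,0]}' | head -1; python3 -c "
from workcell import *
print(hand_in())"
```

```text
clock: 25.82
the job is handed in; nothing more can be done
None
```

The job is done and handed in at about 26 s of the 72 s allowed; the hand-in gives no verdict. Both ready cheeses are in their own nests, the third is still in the gutter, and the spoon stands free on its feet.

- **No real tipping:** the arm could only shift and turn about the vertical, so I could not pitch the spoon nose-down. I tipped each cheese out by pulling the spoon sharply backwards, with its pocket about 5 mm above the tray wall. By geometry each cheese dropped about 21 mm, roughly 0.65 m/s. Its speed was not measured.
- **Second nest:** I turned the spoon to face −y there, because the bowl was in the way on the other side.
- **Cheeses:** the top view puts them 3–4 mm from the nest centres (the limit is 10 mm). For the first cheese, the side view agreed to about 1 px. For the second, the side mask merged with the tray, so it rests on the top view and the last picture.
- **Spoon:** it was set down with about 5 N of contact and released. The last picture shows it upright with the gripper clear.
- **Disagreement:** the side camera read about 1.2 px off the robot coordinates throughout. I treated that as calibration error.
- **Not measured:** I did not check the bystanders' positions at the end, but those visible in the last picture look unmoved.

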